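# Eject warmed sample tubes and read their barcodes

## Task

The warmed sample tubes are due: take the cover off the warming block and lay it flat on the free desk, press the ejector lever fully down so that the tubes come up, then lift each tube out and stand it in a pocket of the barcode station, one to a pocket, turned so that its label faces the reader's window. When all the tubes stand there, press the green read button; also bring the ejector lever back up to its home and lay the cover squarely back on the block, and leave the tubes standing with their labels to the window. Keep the tubes upright and do not disturb the other things on the desk.

Things in the scene. Friction and masses are not known exactly. Their poses are not given: they have to be found in the camera images.
- block: Warming block, fixed: 128 x 128 mm, top 173 mm above the desk, on an open base; beige control box behind it (to x = +110 mm, 120 mm high). Origin: its centre at desk level; -x is its front, with the red lever. Four bores 37 mm across at (+-33, +-33) mm, not all filled, floors 72 mm above the desk, each with an ejector hole through which a pin comes up from below.
- lever (a joint): Ejector lever, rad. 0 = up (home), pins below the bores' floors; 0.8 = fully down, pins up, all tubes 44 mm higher (60 mm of lift per rad, the first 4 mm free). Hinge along the block's y axis, 88 mm in front of its centre, 34 mm above the desk. Stiff (about 10 N at the bar) and stays where left: push it down; to bring it home, take hold of the bar and lift.
- lever_bar (a point): Middle of the lever's red round bar, 16 mm thick, along the block's y axis between two arms (74 mm free), 90 mm from the hinge. The line from hinge to bar points to the front (-x of the block) and rises 1.0 rad above level at lever 0 (bar 110 mm above the desk), 0.2 rad at lever 0.8 (52 mm).
- cover: Loose grey cover plate of the block, 132 x 132 x 12 mm, about 350 g, at first on the block's top. Origin: centre of its underside, z up. Black handle bar along its y axis, 80 mm long, 14 mm wide, from 34 to 48 mm above the underside, on two feet at its ends (56 mm free between them).
- reader: Barcode station, fixed: four open pockets in a row, at y = -93, -31, 31, 93 mm, each 48 x 48 mm inside, floor 12 mm and dividers 47 mm above the desk; behind them a beige reader bar, x = 63 to 119 mm, 262 mm long, top at 70 mm, with a long dark red window looking at the pockets. Origin: middle of the row at desk level; x points from the pockets to the window.
- read (a joint): Green read button on top of the reader bar, 32 mm across, in m: 0 = out, 0.006 = fully pressed; springs back; 5 N press it fully.
- read_top (a point): Middle of the top of the green read button.
- tube0: Sample tube (may be absent), amber, flat-footed, 32 mm across, 100 mm high, 80 g, blue cap 34 mm across on its top 22 mm. Origin: centre of its underside, z up. Barcode label on its +x side; a white seal strip runs from the label over the cap to the cap's centre, so seen from above it points to the label's side. At first in a bore, cap 1 mm below the block's top, turned any way.
- label0 (a point): Centre of the barcode label on tube0, on the tube's surface, 40 mm above its underside.
- tube1: Sample tube (may be absent), amber, flat-footed, 32 mm across, 100 mm high, 80 g, blue cap 34 mm across on its top 22 mm. Origin: centre of its underside, z up. Barcode label on its +x side; a white seal strip runs from the label over the cap to the cap's centre, so seen from above it points to the label's side. At first in a bore, cap 1 mm below the block's top, turned any way.
- label1 (a point): Centre of the barcode label on tube1, on the tube's surface, 40 mm above its underside.
- tube2: Sample tube (may be absent), amber, flat-footed, 32 mm across, 100 mm high, 80 g, blue cap 34 mm across on its top 22 mm. Origin: centre of its underside, z up. Barcode label on its +x side; a white seal strip runs from the label over the cap to the cap's centre, so seen from above it points to the label's side. At first in a bore, cap 1 mm below the block's top, turned any way.
- label2 (a point): Centre of the barcode label on tube2, on the tube's surface, 40 mm above its underside.
- tube3: Sample tube (may be absent), amber, flat-footed, 32 mm across, 100 mm high, 80 g, blue cap 34 mm across on its top 22 mm. Origin: centre of its underside, z up. Barcode label on its +x side; a white seal strip runs from the label over the cap to the cap's centre, so seen from above it points to the label's side. At first in a bore, cap 1 mm below the block's top, turned any way.
- label3 (a point): Centre of the barcode label on tube3, on the tube's surface, 40 mm above its underside.
- beaker: Bystander, to be left alone: clear glass beaker, 68 mm across, 85 mm high. Origin: under its middle.
- wash_bottle: Bystander, to be left alone: white plastic bottle with red cap, 60 mm across, 150 mm high. Origin: under its middle.
- gel_carton: Bystander, to be left alone: orange carton, 110 x 75 x 55 mm. Origin: under its middle.
- marker: Bystander, to be left alone: black marker pen with red cap lying down, 130 mm long, 16 mm thick, along its x axis. Origin: under its middle.
- notebook: Bystander, to be left alone: dark blue notebook lying flat, 150 x 105 x 12 mm. Origin: under its middle.
- tape_roll: Bystander, to be left alone: tan roll of tape lying flat, 84 mm across, 24 mm high. Origin: under its middle.
- screwdriver: Bystander, to be left alone: red-handled screwdriver lying along its x axis, 200 mm long, 26 mm thick. Origin: under its middle.
Things that resemble listed ones, but are neither listed nor needed, are in the scene too. Of the things like the cover, leave any that is orange; of the rest the smaller one is meant.

How it is judged (in metres and radians):
On the way, in this order (a step that is already met when the one before it is completed fails the run):
1. the cover lies flat on the desk, clear of the block (height (world z) of cover below 0.012 m and angle between cover's own z axis and vertical below 0.08 rad and horizontal distance between cover and block above 0.12 m and linear speed of cover below 0.03 m/s), for 0.2 s.
2. the ejector lever is fully down and the tubes stand raised in their bores (value of joint lever above 0.74 rad and z of each of tube0, tube1, tube2, tube3 in the frame of block above 0.105 m and horizontal distance between each of tube0, tube1, tube2, tube3 and block below 0.065 m), for 0.2 s.
3. all tubes stand in pockets of the station with their labels to the window, and the read button is pressed (value of joint read above 0.0045 m and x of tube0 in the frame of reader between -0.012 and 0.012 m and y of tube0 in the frame of reader between -0.118 and 0.118 m and z of tube0 in the frame of reader between 0.006 and 0.02 m and angle between each of tube0, tube1, tube2, tube3's own z axis and vertical below 0.12 rad and x of each of label0, label1, label2, label3 in the frame of reader above 0.003 m and angle between the x axis of each of tube0, tube1, tube2, tube3 and the x axis of reader, either way round below 0.4 rad and linear speed of each of tube0, tube1, tube2, tube3 below 0.02 m/s and x of tube1 in the frame of reader between -0.012 and 0.012 m and y of tube1 in the frame of reader between -0.118 and 0.118 m and z of tube1 in the frame of reader between 0.006 and 0.02 m and x of tube2 in the frame of reader between -0.012 and 0.012 m and y of tube2 in the frame of reader between -0.118 and 0.118 m and z of tube2 in the frame of reader between 0.006 and 0.02 m and x of tube3 in the frame of reader between -0.012 and 0.012 m and y of tube3 in the frame of reader between -0.118 and 0.118 m and z of tube3 in the frame of reader between 0.006 and 0.02 m), for 0.05 s.
At the end, for the whole second after the job is handed in: Tubes upright on pocket floors, labels to the window within 0.40 rad; lever below 0.06 rad; button out; cover flat on the block, centred within 14 mm, square within 0.15 rad; all at rest (x of tube0 in the frame of reader between -0.012 and 0.012 m and y of tube0 in the frame of reader between -0.118 and 0.118 m and z of tube0 in the frame of reader between 0.006 and 0.02 m and angle between each of tube0, tube1, tube2, tube3's own z axis and vertical below 0.12 rad and x of each of label0, label1, label2, label3 in the frame of reader above 0.003 m and angle between the x axis of each of tube0, tube1, tube2, tube3 and the x axis of reader, either way round below 0.4 rad and linear speed of each of tube0, tube1, tube2, tube3, cover below 0.02 m/s and x of tube1 in the frame of reader between -0.012 and 0.012 m and y of tube1 in the frame of reader between -0.118 and 0.118 m and z of tube1 in the frame of reader between 0.006 and 0.02 m and x of tube2 in the frame of reader between -0.012 and 0.012 m and y of tube2 in the frame of reader between -0.118 and 0.118 m and z of tube2 in the frame of reader between 0.006 and 0.02 m and x of tube3 in the frame of reader between -0.012 and 0.012 m and y of tube3 in the frame of reader between -0.118 and 0.118 m and z of tube3 in the frame of reader between 0.006 and 0.02 m and value of joint lever below 0.06 rad and horizontal distance between cover and block below 0.014 m and z of cover in the frame of block between 0.168 and 0.18 m and angle between cover's own z axis and vertical below 0.05 rad and (angle between the x axis of cover and the x axis of block, either way round below 0.15 rad or angle between the x axis of cover and the y axis of block, either way round below 0.15 rad) and value of joint read below 0.002 m); the robot touches nothing.
It fails at once if a tube is tipped over (angle between any of tube0, tube1, tube2, tube3's own z axis and vertical above 0.6 rad).
It fails at once if another thing on the desk is pushed more than 50 mm or the beaker or bottle is tipped (distance of any of beaker, wash_bottle, gel_carton, marker, notebook, tape_roll, screwdriver from where it was at the start of the episode above 0.05 m or angle between any of beaker, wash_bottle's own z axis and vertical above 0.6 rad).
Of tube0, tube1, tube2, tube3 only 2 to 4 are there at a start; the rules pass over those that are not, and their reading is None.
At some moment in a run one of cover may be knocked a few centimetres aside while the robot is not near it.
It also fails if it takes over 210 s, if anything falls off the work surface, if the arm or the gripper's body presses on something with over 40 N, if the wrist force passes 120 N, or if a joint passes its speed limit or range.

## Robot

A 6-joint arm with a two-finger parallel gripper is mounted at the origin on the work surface. World frame = base frame: x ahead of the robot, y to its left, z up, the work surface at z = 0. Lengths are in mm, angles in rad, forces in N, time in s.
With the tool pointing down it reaches from about 275 to 750 mm from the base axis. Payload 10.2 kg.
Tool frame: the origin (TCP) lies midway between the tips of the shut fingers; the grasp point (between the pads) lies 19 mm behind it (grip_point_offset is the z of the grasp point in the tool frame, in mm); z points along the fingers, y is the direction in which the jaws open and shut (so a half turn about z gives the same grasp; the last joint's range is limited). The gripper opens to 85 mm and grips with 20 to 120 N. Pads are 22 mm wide; open, the fingers measure 114 mm over their backs; the gripper's body (76 mm by 85 mm) begins 54 mm behind the grasp point. The pads swing forward as they close: fully open they stand 13 mm farther back than shut.
Start: joints at [-1.547, 0.313, 1.498, -0, 1.331, -0.223], TCP at [128.245, -509.101, 231.294] pointing down, gripper open.
Joint ranges: [-2.94, 2.94], [-0.97, 2.17], [0.19, 2.56], [-1.23, 4.37], [0.02, 3.11], [-2.88, 2.88]. Speed limits (rad/s): [2.39, 2.39, 3.01, 3.14, 3.14, 3.14].

## Interface

Orientations are given as a 3x3 rotation matrix whose columns are the frame's x, y, z axes.
In Python, from plant import * gives the robot as it stands. The module is installed in compiled form; this text tells all that it offers.
- The arm moves only by the tool arm_command, never from a script. Its argument "targets" is a list of rows, each a list of 7 numbers: the shift along the tool's x, y, z in m, then the turn, a rotation vector about the tool's x, y, z in rad, then the closure in counts, from 0 (fully open) to 255 (shut). A call has 1 to 8 rows; each row is the pose to reach, as a shift and turn from the pose commanded when the call began, along the tool's axes at that moment; what a row does not reach only later rows make up. A row lasts 1/12 s, in which the tool goes at most 41.7 mm and 7.16 degrees, less where a joint would pass 70% of its speed; a pose out of reach is approached as far as the arm can. A call with a gripper value outside its range is refused whole. The fingers move at their own pace and stop on an object; "grip_force" is the grip in N (left out, the last holds). Time passes only in rows, so rows that repeat a pose let the fingers close. It gives the time, the measured TCP pose, the force and the opening at its end, in the units of the state.
- get_state(): the state, without advancing time (a new reading comes with each control period).
- camera(name): name is "scene" or "top" or "wrist"; returns a dict with "color" (480x640x3 uint8, blue, green, red), "fx", "fy", "cx", "cy" (pixels), "k1" (the pictures are not rectified: a ray, as slopes to the right and down, at radius r is drawn at 1 + k1 r^2 times it, then the intrinsics apply), "pose" (4x4, takes a point from camera to world coordinates). Camera axes: x right, y down, z forward; pixel columns grow to the right and rows downward; lengths in mm; the calibration is good to about 2 mm. A picture is of the moment at which its call begins. There is no depth.
- hand_in(): hands the job in, once; it reports no verdict.
Trained networks look in the newest picture that a camera, given by its name, has taken for a name from the list of things; names that differ only in an ending like _2 or _b are one class to them, and where a whole thing is asked for, a point or a joint stands for the part that bears it (a point fixed in the world has none). Each returns a list of dicts, best first, with "p" (0 to 1); they miss things now and then, are a little off and sometimes report something else, mostly with a low value. They report only what shows in the picture. A call takes as long as a camera call. They do not tell look-alikes from the thing itself.
- masks_of(query, camera): "pixels" (480x640 bool, what is visible of it) and "rect" ([centre column, centre row, width, height] as shares, 0 to 1, of the picture: columns of its width, rows of its height, round what is visible of it).
- place_of(query, camera): "at" ([column, row] as shares, 0 to 1, of the picture: columns of its width, rows of its height: a listed point, or the origin of a listed thing).
The state is a dict: "time_s": time; "joint_positions": joint angles; "dq": joint speeds; "tau": joint torques, N m; "tool_pos": TCP position; "tcp_rot": TCP orientation; "ft_force": force on the tool from outside, world axes, zero at the start; "ft_torque": the same for the moment, N m; "grip_width": opening from 0.0 (shut) to 1.0 (fully open).
Only numpy, scipy, OpenCV 4.12 (cv2) and the standard library are available. Lean on these libraries where they do the work, as an engineer would, in place of code of your own. Each camera call takes 0.05 s, during which the arm holds its last target.

## Working session

There is one attempt and no reset: what is moved stays moved. The work goes in short steps, Python scripts to look and compute and a tool call to move; the robot and the scene stay as the last step left them, time stands still between calls to the robot, and variables do not carry over. Pictures are saved under pics/ and viewed, and the job is handed in when it is done.

Besides the shell and the picture viewer there is one more tool, called after "Call:" by a JSON object that holds its "name" and its "arguments". arm_command: Moves the arm, as the interface text tells. Its arguments: {"type":"object","properties":{"targets":{"type":"array"},"grip_force":{"type":"number"}},"required":["targets"]}

```bash
mkdir -p pics; cat > h.py <<'E'
from plant import *
import numpy as np, cv2
def snap(name,fn):
    c=camera(name); cv2.imwrite('pics/'+fn,c['color']); return c
def ray(c,u,v):
    # pixel-> world origin, dir
    d=np.array([(u-c['cx'])/c['fx'],(v-c['cy'])/c['fy']])
    x=d.copy()
    for _ in range(20): x=d/(1+c['k1']*(x@x))
    P=np.array(c['pose']); r=P[:3,:3]@np.array([x[0],x[1],1.0]); return P[:3,3],r
def onz(c,u,v,z):
    o,r=ray(c,u,v); t=(z-o[2])/r[2]; return o+t*r
def proj(c,p):
    P=np.array(c['pose']); q=P[:3,:3].T@(np.asarray(p,float)-P[:3,3]); x=q[:2]/q[2]; x=x*(1+c['k1']*(x@x))
    return np.array([x[0]*c['fx']+c['cx'],x[1]*c['fy']+c['cy']])
E
python3 - <<'E'
from h import *
np.set_printoptions(precision=3,suppress=True)
for n in ['scene','top','wrist']:
    c=snap(n,n+'0.png'); print(n,c['fx'],c['k1'],np.array(c['pose']))
s=get_state(); print(s)
for q in ['block','lever_bar','cover','reader','read_top']:
    for n in ['scene','top']:
        for d in place_of(q,n): print(q,n,round(d['p'],2),np.array(d['at'])*[640,480])
E
```

```text
scene 622.571585187955 0.03804149439016845 [[  -0.695    0.427   -0.578 1482.793]
 [   0.719    0.42    -0.554 1040.229]
 [   0.006   -0.801   -0.599 1183.762]
 [   0.       0.       0.       1.   ]]
top 587.7587125298671 0.0031459926604554774 [[  -0.015   -0.991    0.13   264.486]
 [  -1.       0.015    0.004   82.311]
 [  -0.006   -0.13    -0.992 1624.169]
 [   0.       0.       0.       1.   ]]
wrist 367.3083718909471 -0.05500425884513879 [[   0.245   -0.916   -0.317  209.682]
 [  -0.97    -0.232   -0.079 -488.474]
 [  -0.001    0.326   -0.945  373.937]
 [   0.       0.       0.       1.   ]]
{'time_s': 0.15, 'joint_positions': array([-1.547,  0.313,  1.498, -0.   ,  1.331, -0.223]), 'dq': array([ 0.   , -0.001, -0.001, -0.   ,  0.003,  0.001]), 'tau': array([ -0.   , -41.237, -25.98 ,  -0.   ,   0.003,   0.   ]), 'tool_pos': array([ 128.241, -508.898,  230.866]), 'tcp_rot': array([[ 0.97 ,  0.244, -0.   ],
       [ 0.244, -0.97 ,  0.001],
       [ 0.   , -0.001, -1.   ]]), 'ft_force': array([0.328, 0.037, 0.068]), 'ft_torque': array([-0.026,  0.029,  0.06 ]), 'grip_width': 1.0006852076009243}
block scene 0.67 [344.192 322.512]
lever_bar scene 0.69 [383.872 270.72 ]
lever_bar top 0.74 [258.112 254.208]
cover scene 0.86 [463.232 286.608]
cover scene 0.83 [340.992 274.32 ]
cover scene 0.74 [506.304 379.008]
cover scene 0.45 [250.176 327.12 ]
cover top 0.97 [215.296 339.216]
cover top 0.96 [118.208 265.104]
cover top 0.67 [261.824 198.624]
reader scene 0.93 [238.528 243.888]
reader top 0.66 [440.512 221.52 ]
reader top 0.44 [369.28  261.696]
read_top scene 0.59 [227.008 237.6  ]
read_top scene 0.36 [275.712 232.608]
read_top top 0.52 [419.328 184.32 ]
read_top top 0.15 [257.088 257.808]
```

View pics/scene0.png

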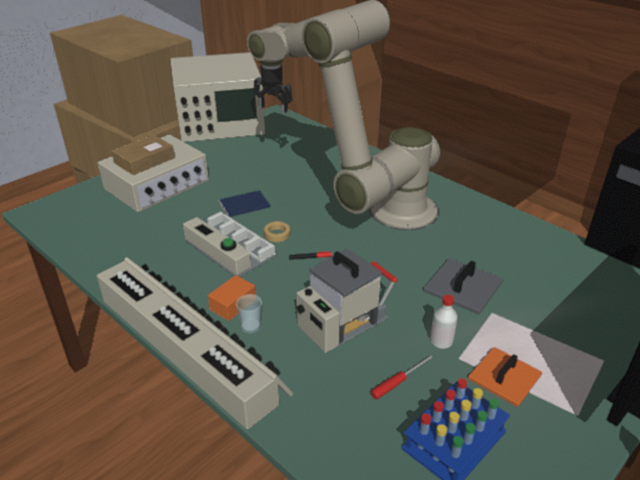

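View pics/top0.png

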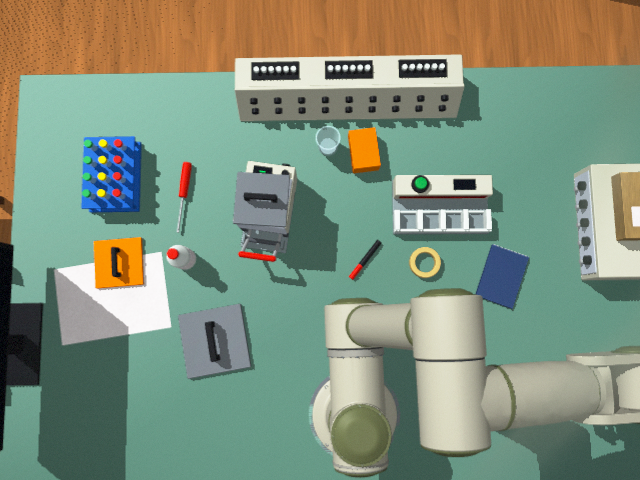

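View pics/wrist0.png

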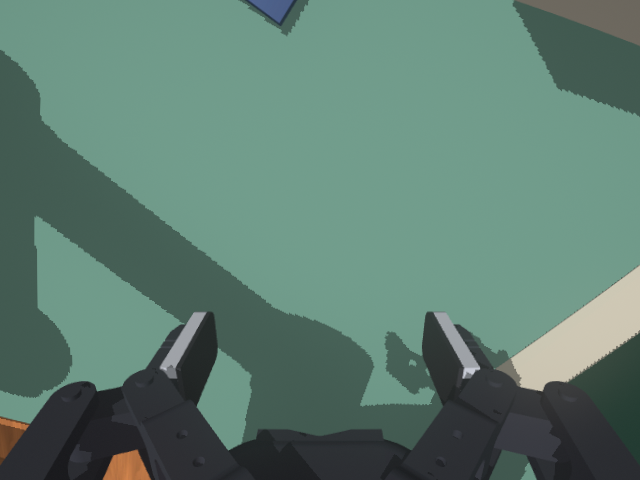

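```bash
python3 - <<'E'
from h import *
im=cv2.imread('pics/top0.png')
a=cv2.resize(im[150:280,210:320],None,fx=5,fy=5,interpolation=cv2.INTER_CUBIC)
cv2.imwrite('pics/crop_block.png',a[:600])
b=cv2.resize(im[160:250,380:505],None,fx=6,fy=6,interpolation=cv2.INTER_CUBIC)
cv2.imwrite('pics/crop_reader.png',b)
c=camera('top')
for q in ['cover','reader','block','lever_bar','beaker','wash_bottle','gel_carton','marker','notebook','tape_roll','screwdriver']:
    for d in masks_of(q,'top'):
        m=d['pixels'].astype(np.uint8)
        if m.sum()==0: continue
        r=cv2.minAreaRect(cv2.findNonZero(m)); print(q,round(d['p'],2),np.round(r[0],1),np.round(r[1],1),round(r[2],1),m.sum(), onz(c,*r[0],0).round())
E
```

```text
cover 0.87 [261.3 198.9] [53.1 52.4] 4.1 2746 [589. 248.   0.]
cover 0.74 [118.6 262.1] [48.7 48.6] 87.5 2319 [417. 644.   0.]
cover 0.68 [214.  340.7] [64.3 64.6] 79.5 4060 [198. 378.   0.]
reader 0.87 [442.  203.5] [ 59. 100.] 90.0 5810 [ 568. -259.    0.]
block 0.68 [266.5 210.4] [50.7 99.2] 7.5 2190 [556. 233.   0.]
lever_bar 0.93 [259.6 247.1] [37.4 26.5] 13.1 409 [453. 253.   0.]
beaker 0.64 [328.8 139.8] [28.1 23.4] 66.8 538 [757.  55.   0.]
wash_bottle 0.92 [180.9 256.7] [29.1 21.9] 26.6 538 [429. 472.   0.]
wash_bottle 0.73 [266.2 210.7] [51.9 99.9] 8.0 2252 [555. 234.   0.]
gel_carton 0.9 [364.3 149.7] [43.4 29.7] 82.4 1236 [727. -45.   0.]
marker 0.74 [364.8 259.2] [ 6.5 46.2] 38.0 275 [415. -39.   0.]
notebook 0.75 [501.9 275.8] [40.8 56. ] 18.4 2190 [ 363. -416.    0.]
tape_roll 0.64 [424.5 262. ] [31.3 30.9] 26.6 564 [ 404. -204.    0.]
screwdriver 0.88 [182.3 196.4] [ 9.5 70. ] 8.1 425 [600. 470.   0.]
screwdriver 0.15 [442.  204.5] [ 59. 100.] 90.0 5791 [ 565. -259.    0.]
```

View pics/crop_block.png

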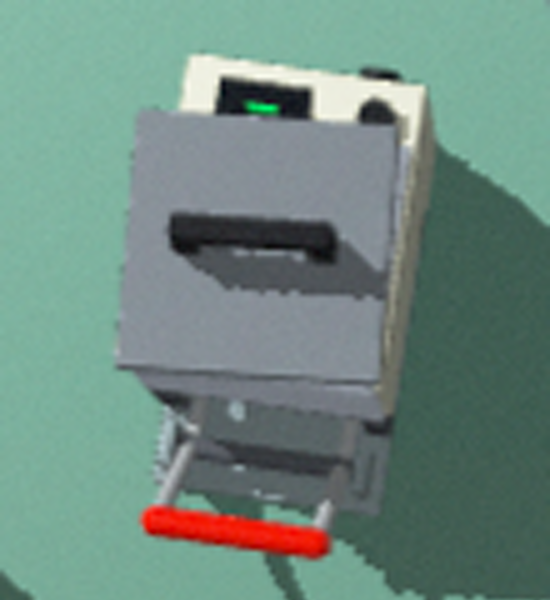

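View pics/crop_reader.png

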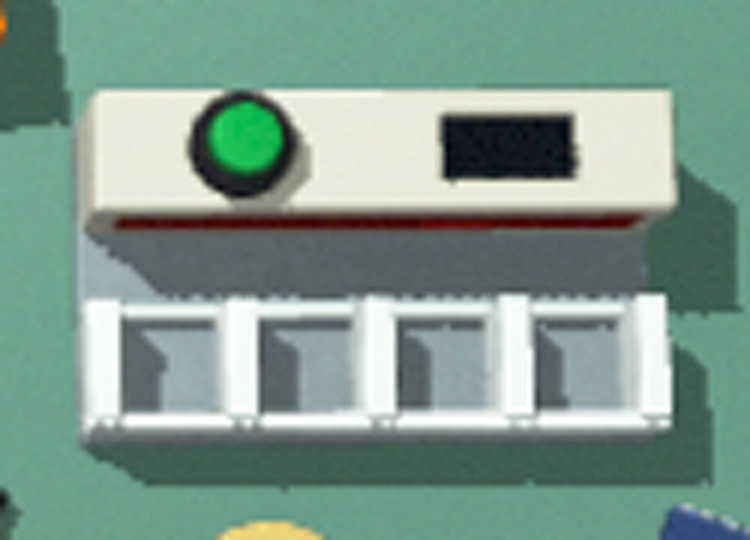

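```bash
python3 - <<'E'
from h import *
np.set_printoptions(precision=1,suppress=True)
c=camera('top'); cs=camera('scene')
B=lambda p,z:onz(c,(p[0]+.5)/5+210-.5,(p[1]+.5)/5+150-.5,z)
R=lambda p,z:onz(c,(p[0]+.5)/6+380-.5,(p[1]+.5)/6+160-.5,z)
def yaw(a,b): d=b-a; return np.arctan2(d[1],d[0])
cv=[B(p,185) for p in [(137,110),(397,127),(380,380),(118,367)]]
print('cover',cv,np.mean(cv,0),'yaws',[round(yaw(cv[i],cv[j]),3) for i,j in[(1,0),(2,3),(3,0),(2,1)]])
h=[B(p,221) for p in [(172,230),(333,238)]]; print('handle',h,np.mean(h,0),yaw(h[1],h[0]))
b=[B(p,120) for p in [(190,57),(430,88)]]; print('box back',b,np.mean(b,0),yaw(b[1],b[0]))
l=[B(p,110) for p in [(148,520),(325,543)]]; print('bar',l,np.mean(l,0),yaw(l[1],l[0]))
r=[R(p,70) for p in [(95,90),(672,90),(676,208),(90,212)]]; print('rbar',r,np.mean(r,0),yaw(r[1],r[0]),yaw(r[2],r[3]))
r=[R(p,47) for p in [(85,300),(667,293),(670,418),(83,420)]]; print('rpock',r,np.mean(r,0),yaw(r[1],r[0]),yaw(r[2],r[3]))
g=R((246,137),80);print('btn',g)
for q in ['cover','block','lever_bar','reader','read_top']:
  for n,cc in [('scene',cs),('top',c)]:
    for d in place_of(q,n):
      z={'cover':173,'lever_bar':110,'read_top':80}.get(q,0); print(q,n,round(d['p'],2),onz(cc,*(np.array(d['at'])*[640,480]),z))
E
```

```text
cover [array([622.8, 289.7, 185. ]), array([612. , 159.3, 185. ]), array([484. , 168.8, 185. ]), array([492.5, 298.7, 185. ])] [552.8 229.1 185. ] yaws [np.float64(1.488), np.float64(1.505), np.float64(-0.069), np.float64(-0.074)]
handle [array([553.9, 267.3, 221. ]), array([548.7, 189. , 221. ])] [551.3 228.1 221. ] 1.504538239637023
box back [array([667.1, 271.3, 120. ]), array([648.4, 145.3, 120. ])] [657.7 208.3 120. ] 1.4232861194552826
bar [array([423.9, 294.1, 110. ]), array([410.6, 202.4, 110. ])] [417.3 248.3 110. ] 1.4261035928684942
rbar [array([ 636.3, -122.1,   70. ]), array([ 632.1, -381.4,   70. ]), array([ 578.1, -380.3,   70. ]), array([ 580.4, -118.1,   70. ])] [ 606.7 -250.5   70. ] 1.554575699490395 1.5618003811151715
rpock [array([ 544.5, -117.6,   47. ]), array([ 543.6, -381. ,   47. ]), array([ 486.4, -379.4,   47. ]), array([ 489.6, -114.9,   47. ])] [ 516.  -248.2   47. ] 1.567252295908936 1.5587432670642536
btn [ 611.4 -187.5   80. ]
cover scene 0.88 [569.8 223.5 173. ]
cover scene 0.87 [383.  464.5 173. ]
cover scene 0.43 [479.4 302.3 173. ]
cover top 0.94 [394.1 580.4 173. ]
cover top 0.6 [553.3 225.1 173. ]
cover top 0.57 [214.4 340.  173. ]
cover top 0.24 [ 356.5 -360.6  173. ]
block scene 0.66 [553.6 228.1   0. ]
block scene 0.28 [592.6 459.8   0. ]
block top 0.76 [551.6 218.7   0. ]
block top 0.62 [417.  -50.4   0. ]
lever_bar scene 0.73 [418.3 248.7 110. ]
lever_bar scene 0.43 [ 627.4 -165.7  110. ]
lever_bar top 0.67 [413.6 246.4 110. ]
lever_bar top 0.55 [396.5 -38.3 110. ]
reader scene 0.74 [ 506.7 -269.     0. ]
reader top 0.71 [ 524.5 -252.9    0. ]
read_top scene 0.38 [ 595.  -208.8   80. ]
read_top scene 0.16 [653.1 492.7  80. ]
read_top top 0.66 [ 602.3 -189.6   80. ]
read_top top 0.44 [573.9 233.4  80. ]
```

```bash
cat >> h.py <<'E'
from scipy.spatial.transform import Rotation as Ro
def Rd(psi): c,s=np.cos(psi),np.sin(psi); return np.array([[c,s,0],[s,-c,0],[0,0,-1.]])
def go(x,y,z,psi,p0=None,psi0=None):
    """rows: shift(m)+rotvec from current/start pose to target"""
    s=get_state()
    R0=np.array(s['tcp_rot']) if psi0 is None else Rd(psi0)
    p=np.array(s['tool_pos']) if p0 is None else np.array(p0,float)
    d=R0.T@(np.array([x,y,z])-p)/1000; r=Ro.from_matrix(R0.T@Rd(psi)).as_rotvec()
    n=max(np.linalg.norm(d)/.0417,np.linalg.norm(r)/.125)
    j1=np.arctan2(y,x)
    print('row',np.round(d,4).tolist()+np.round(r,4).tolist(),'n>=%.1f'%n,'j6~%.2f'%(j1+np.pi/2-psi))
def st():
    s=get_state(); R=s['tcp_rot']; print('t',s['time_s'],'p',np.round(s['tool_pos'],1),'psi %.3f'%np.arctan2(R[1,0],R[0,0]),'F',np.round(s['ft_force'],1),'w %.3f'%s['grip_width'])
E
python3 -c "
from h import *
go(552,228,290,1.50)"
```

```text
row [0.591, -0.6112, -0.0587, -0.0, -0.0, -1.2532] n>=20.4 j6~0.46
```

Cover candidates in the top picture:
- Grey plate on the block (262,199), measured about 130 mm.
- Larger grey plate on the desk (214,340), about 64 px, or 175 mm.
- Orange plate (118,262), which must be left.

I choose the one on the block. The close crop shows it with its black handle centred at about (261,197). It is turned about 0.07 rad relative to the block, which itself is at -0.146 rad.

Call:
{"name": "arm_command", "arguments": {"targets": [[0.591, -0.611, -0.059, 0, 0, -1.253, 0], [0.591, -0.611, -0.059, 0, 0, -1.253, 0], [0.591, -0.611, -0.059, 0, 0, -1.253, 0], [0.591, -0.611, -0.059, 0, 0, -1.253, 0], [0.591, -0.611, -0.059, 0, 0, -1.253, 0], [0.591, -0.611, -0.059, 0, 0, -1.253, 0], [0.591, -0.611, -0.059, 0, 0, -1.253, 0], [0.591, -0.611, -0.059, 0, 0, -1.253, 0]]}}

```text
time_s: 2.52
tool_pos: [294.4, -219.0, 254.7]
tcp_rot: [[0.313, 0.95, 0.001], [0.95, -0.313, -0.001], [-0.0, 0.001, -1.0]]
ft_force: [0.8, -0.9, 0.6]
grip_width: 0.997
```

```bash
python3 -c "
from h import *
st();go(552,228,290,1.50)"
```

```text
t 2.5167 p [ 294.4 -219.   254.7] psi 1.252 F [ 0.8 -0.9  0.6] w 0.997
row [0.5052, 0.1046, -0.0354, 0.0007, 0.0005, -0.2478] n>=12.4 j6~0.46
```

Call:
{"name": "arm_command", "arguments": {"targets": [[0.505, 0.105, -0.035, 0, 0, -0.248, 0], [0.505, 0.105, -0.035, 0, 0, -0.248, 0], [0.505, 0.105, -0.035, 0, 0, -0.248, 0], [0.505, 0.105, -0.035, 0, 0, -0.248, 0], [0.505, 0.105, -0.035, 0, 0, -0.248, 0], [0.505, 0.105, -0.035, 0, 0, -0.248, 0], [0.505, 0.105, -0.035, 0, 0, -0.248, 0], [0.505, 0.105, -0.035, 0, 0, -0.248, 0]]}}

```text
time_s: 3.18
tool_pos: [462.5, 68.6, 277.2]
tcp_rot: [[0.075, 0.997, 0.001], [0.997, -0.075, -0.0], [-0.0, 0.001, -1.0]]
ft_force: [1.0, -1.9, 0.3]
grip_width: 1.003
```

```bash
python3 -c "
from h import *
st();go(552,228,290,1.50)"
```

```text
t 3.1833 p [462.5  68.6 277.2] psi 1.495 F [ 1.  -1.9  0.3] w 1.003
row [0.1657, 0.0773, -0.0127, 0.0005, 0.0001, -0.0047] n>=4.4 j6~0.46
```

Call:
{"name": "arm_command", "arguments": {"targets": [[0.166, 0.077, -0.013, 0, 0, -0.005, 0], [0.166, 0.077, -0.013, 0, 0, -0.005, 0], [0.166, 0.077, -0.013, 0, 0, -0.005, 0], [0.166, 0.077, -0.013, 0, 0, -0.005, 0], [0.166, 0.077, -0.013, 0, 0, -0.005, 0], [0.166, 0.077, -0.013, 0, 0, -0.005, 0], [0.166, 0.077, -0.013, 0, 0, -0.005, 0], [0.166, 0.077, -0.013, 0, 0, -0.005, 0]]}}

```text
time_s: 3.85
tool_pos: [551.0, 225.2, 289.9]
tcp_rot: [[0.071, 0.997, -0.0], [0.997, -0.071, -0.0], [-0.0, -0.0, -1.0]]
ft_force: [-0.0, 0.4, 0.9]
grip_width: 1.0
```

```bash
python3 -c "
from h import *
np.set_printoptions(precision=1,suppress=True)
st()
c=snap('wrist','w1.png')
for d in place_of('cover','wrist'): print(round(d['p'],2),onz(c,*(np.array(d['at'])*[640,480]),173))
for d in place_of('lever_bar','wrist'): print(round(d['p'],2),onz(c,*(np.array(d['at'])*[640,480]),110))
"
```

```text
t 3.85 p [551.  225.2 289.9] psi 1.499 F [-0.   0.4  0.9] w 1.000
0.96 [551.8 229.3 173. ]
0.55 [419.1 247.7 110. ]
```

View pics/w1.png

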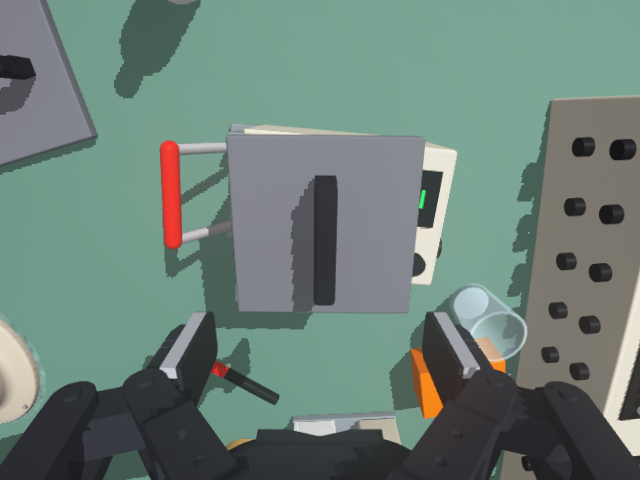

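```bash
python3 -c "
from h import *
np.set_printoptions(precision=1,suppress=True)
c=camera('wrist')
a=onz(c,326,178,221);b=onz(c,324,304,221);print(a,b,(a+b)/2,np.arctan2(*(a-b)[[1,0]]))
l=[onz(c,*p,110) for p in [(170,148),(173,240)]];print(l,(l[0]+l[1])/2,np.arctan2(*(l[0]-l[1])[[1,0]]))
cv=[onz(c,*p,185) for p in [(228,135),(424,137),(411,312),(238,311)]];print(cv,np.mean(cv,0))
st();go(552,228,195,1.50)"
```

```text
[558.1 273.1 221. ] [551.4 191.  221. ] [554.8 232.1 221. ] 1.4891020533696622
[array([425.6, 290.5, 110. ]), array([411.6, 206.8, 110. ])] [418.6 248.7 110. ] 1.4047725653308887
[array([496.1, 300. , 185. ]), array([624.6, 289.5, 185. ]), array([617.2, 159. , 185. ]), array([484. , 169.6, 185. ])] [555.5 229.5 185. ]
t 4.05 p [551.1 225.1 290.4] psi 1.499 F [ 0.7  1.1 -0.5] w 0.999
row [0.003, 0.0006, 0.0954, 0.0005, -0.0001, -0.0014] n>=2.3 j6~0.46
```

Call:
{"name": "arm_command", "arguments": {"targets": [[0.004, 0.002, 0.04, 0, 0, 0, 0], [0.004, 0.002, 0.08, 0, 0, 0, 0], [0.004, 0.002, 0.095, 0, 0, 0, 0], [0.004, 0.002, 0.095, 0, 0, 0, 0], [0.004, 0.002, 0.095, 0, 0, 0, 255], [0.004, 0.002, 0.095, 0, 0, 0, 255], [0.004, 0.002, 0.095, 0, 0, 0, 255], [0.004, 0.002, 0.095, 0, 0, 0, 255]], "grip_force": 50}}

```text
time_s: 4.72
tool_pos: [554.1, 229.8, 196.5]
tcp_rot: [[0.071, 0.997, 0.003], [0.997, -0.071, 0.001], [0.001, 0.003, -1.0]]
ft_force: [0.2, -0.4, -0.1]
grip_width: 0.455
```

Call:
{"name": "arm_command", "arguments": {"targets": [[0, 0, 0, 0, 0, 0, 255], [0, 0, 0, 0, 0, 0, 255], [0, 0, 0, 0, 0, 0, 255], [0, 0, -0.02, 0, 0, 0, 255], [0, 0, -0.05, 0, 0, 0, 255], [0, 0, -0.07, 0, 0, 0, 255], [0, 0, -0.07, 0, 0, 0, 255]]}}

```text
time_s: 5.3
tool_pos: [554.6, 230.1, 268.9]
tcp_rot: [[0.071, 0.997, 0.006], [0.997, -0.071, 0.001], [0.002, 0.006, -1.0]]
ft_force: [0.9, -0.9, -2.5]
grip_width: 0.152
```

```bash
python3 -c "
from h import *
st();go(560,35,265,1.5)
snap('wrist','w2.png')"
```

```text
t 5.3 p [554.6 230.1 268.9] psi 1.500 F [ 0.9 -0.9 -2.5] w 0.152
row [-0.1942, 0.0192, 0.0037, 0.0064, -0.0018, -0.0001] n>=4.7 j6~0.13
```

View pics/w2.png

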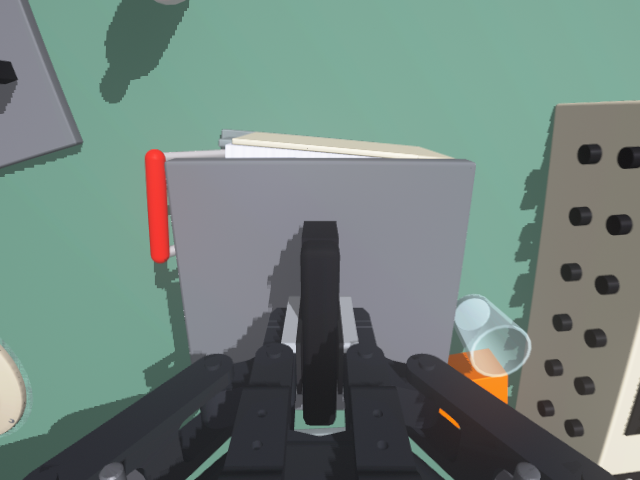

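Call:
{"name": "arm_command", "arguments": {"targets": [[-0.194, 0.019, 0.004, 0, 0, 0, 255], [-0.194, 0.019, 0.004, 0, 0, 0, 255], [-0.194, 0.019, 0.004, 0, 0, 0, 255], [-0.194, 0.019, 0.004, 0, 0, 0, 255], [-0.194, 0.019, 0.004, 0, 0, 0, 255], [-0.194, 0.019, 0.004, 0, 0, 0, 255], [-0.194, 0.019, 0.1, 0, 0, 0, 255], [-0.194, 0.019, 0.1, 0, 0, 0, 255]]}}

```text
time_s: 6.02
tool_pos: [558.7, 34.5, 176.2]
tcp_rot: [[0.072, 0.997, 0.002], [0.997, -0.072, -0.0], [0.0, 0.002, -1.0]]
ft_force: [0.3, 0.5, -4.6]
grip_width: 0.151
```

```bash
python3 -c "
from h import *
st();go(560,35,23,1.5)
snap('wrist','w3.png')"
```

```text
t 6.0167 p [558.7  34.5 176.2] psi 1.499 F [ 0.3  0.5 -4.6] w 0.151
row [0.0006, 0.0009, 0.1532, 0.002, -0.0001, -0.0013] n>=3.7 j6~0.13
```

View pics/w3.png

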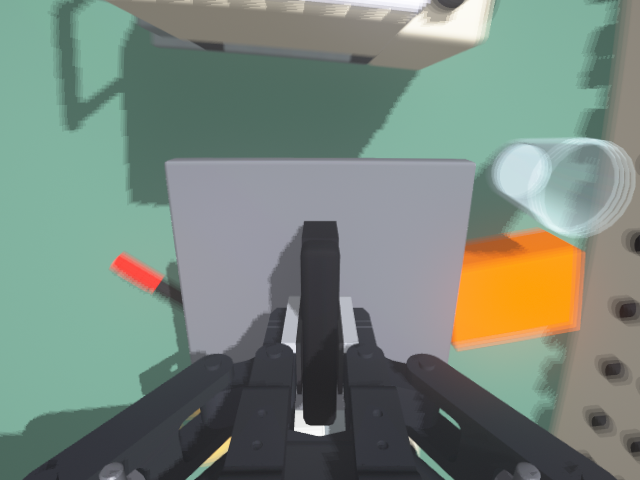

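Call:
{"name": "arm_command", "arguments": {"targets": [[0, 0, 0.04, 0, 0, 0, 255], [0, 0, 0.08, 0, 0, 0, 255], [0, 0, 0.11, 0, 0, 0, 255], [0, 0, 0.13, 0, 0, 0, 255], [0, 0, 0.14, 0, 0, 0, 255], [0, 0, 0.143, 0, 0, 0, 255], [0, 0, 0.146, 0, 0, 0, 255], [0, 0, 0.146, 0, 0, 0, 255]]}}

```text
time_s: 6.73
tool_pos: [559.2, 35.0, 32.4]
tcp_rot: [[0.071, 0.997, 0.001], [0.997, -0.071, -0.0], [-0.0, 0.001, -1.0]]
ft_force: [-0.6, -0.1, -3.4]
grip_width: 0.154
```

```bash
python3 -c "
from h import *
st()"
```

```text
t 6.7333 p [559.2  35.   32.4] psi 1.500 F [-0.6 -0.1 -3.4] w 0.154
```

Call:
{"name": "arm_command", "arguments": {"targets": [[0, 0, 0.003, 0, 0, 0, 255], [0, 0, 0.006, 0, 0, 0, 255], [0, 0, 0.008, 0, 0, 0, 255], [0, 0, 0.009, 0, 0, 0, 255], [0, 0, 0.009, 0, 0, 0, 255], [0, 0, 0.009, 0, 0, 0, 255]]}}

```text
time_s: 7.23
tool_pos: [558.8, 34.9, 22.8]
tcp_rot: [[0.071, 0.997, 0.0], [0.997, -0.071, -0.0], [-0.0, 0.0, -1.0]]
ft_force: [-1.3, -0.2, -2.1]
grip_width: 0.153
```

```bash
python3 -c "
from h import *
st()"
```

```text
t 7.2333 p [558.8  34.9  22.8] psi 1.500 F [-1.3 -0.2 -2.1] w 0.153
```

Close to contact; lower 1.5 mm more and open.

Call:
{"name": "arm_command", "arguments": {"targets": [[0, 0, 0.001, 0, 0, 0, 255], [0, 0, 0.0015, 0, 0, 0, 255], [0, 0, 0.0015, 0, 0, 0, 255], [0, 0, 0.0015, 0, 0, 0, 100], [0, 0, 0.0015, 0, 0, 0, 60], [0, 0, 0.0015, 0, 0, 0, 60], [0, 0, -0.02, 0, 0, 0, 60], [0, 0, -0.06, 0, 0, 0, 60]]}}

```text
time_s: 7.9
tool_pos: [556.5, 35.1, 79.7]
tcp_rot: [[0.071, 0.997, -0.008], [0.997, -0.071, 0.001], [0.001, -0.008, -1.0]]
ft_force: [0.6, 0.5, 0.6]
grip_width: 0.765
```

Call:
{"name": "arm_command", "arguments": {"targets": [[0, 0, -0.04, 0, 0, 0, 60], [0, 0, -0.08, 0, 0, 0, 60], [0, 0, -0.12, 0, 0, 0, 60], [0, 0, -0.16, 0, 0, 0, 60], [0, 0, -0.18, 0, 0, 0, 60], [0, 0, -0.18, 0, 0, 0, 60], [0, 0, -0.18, 0, 0, 0, 60]]}}

```text
time_s: 8.48
tool_pos: [559.0, 34.9, 263.1]
tcp_rot: [[0.071, 0.997, 0.002], [0.997, -0.071, -0.0], [-0.0, 0.002, -1.0]]
ft_force: [0.2, 0.5, -0.6]
grip_width: 0.765
```

```bash
python3 -c "
from h import *
st()
snap('wrist','w4.png');snap('scene','s4.png');snap('top','t4.png')
go(418,248.5,230,1.425)"
```

```text
t 8.4833 p [559.   34.9 263.1] psi 1.500 F [ 0.2  0.5 -0.6] w 0.765
row [0.203, -0.155, 0.0314, -0.003, -0.0001, 0.0748] n>=6.2 j6~0.68
```

View pics/s4.png

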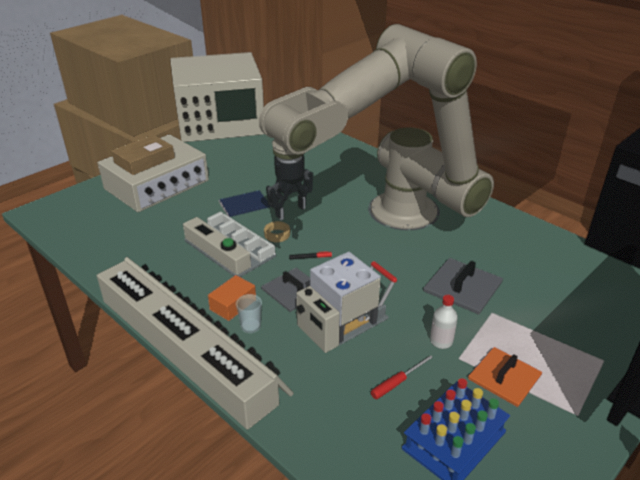

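View pics/t4.png

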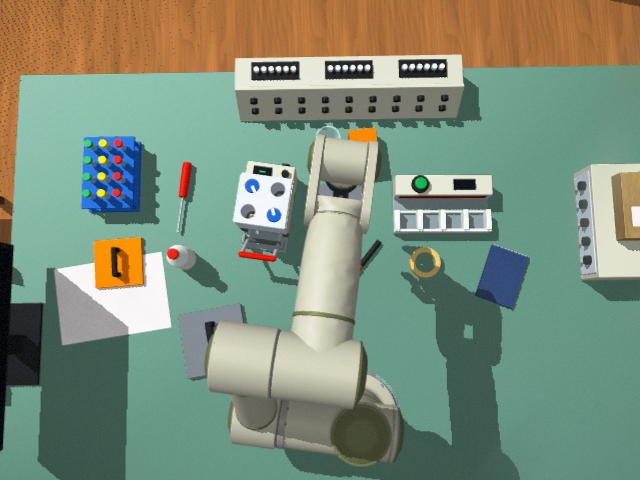

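Call:
{"name": "arm_command", "arguments": {"targets": [[0.203, -0.155, 0.031, 0, 0, 0.075, 60], [0.203, -0.155, 0.031, 0, 0, 0.075, 60], [0.203, -0.155, 0.031, 0, 0, 0.075, 60], [0.203, -0.155, 0.031, 0, 0, 0.075, 60], [0.203, -0.155, 0.031, 0, 0, 0.075, 60], [0.203, -0.155, 0.031, 0, 0, 0.075, 60], [0.203, -0.155, 0.031, 0, 0, 0.075, 60], [0.203, -0.155, 0.031, 0, 0, 0.075, 60]]}}

```text
time_s: 9.3
tool_pos: [416.8, 249.9, 230.5]
tcp_rot: [[0.142, 0.99, -0.002], [0.99, -0.142, -0.001], [-0.001, -0.002, -1.0]]
ft_force: [0.2, 0.3, -0.1]
grip_width: 0.762
```

```bash
python3 -c "
from h import *
np.set_printoptions(precision=1,suppress=True)
c=snap('wrist','w5.png');snap('top','t5.png')
st();go(418,248.5,91,1.425)
for d in place_of('lever_bar','wrist'): print(round(d['p'],2),d['at'],onz(c,*(np.array(d['at'])*[640,480]),110))
"
```

```text
t 9.4 p [418.8 247.9 231.1] psi 1.425 F [ 0.6 -0.6 -0.4] w 0.765
row [0.0006, -0.0008, 0.1401, -0.0006, 0.0007, -0.0] n>=3.4 j6~0.68
0.66 [0.5056, 0.4821] [419.4 248.9 110. ]
```

View pics/w5.png

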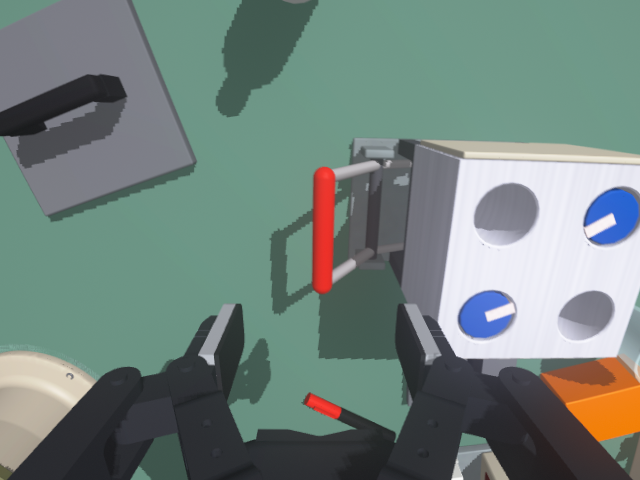

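Call:
{"name": "arm_command", "arguments": {"targets": [[0.001, 0, 0.04, 0, 0, 0, 60], [0.001, 0, 0.08, 0, 0, 0, 60], [0.001, 0, 0.12, 0, 0, 0, 60], [0.001, 0, 0.14, 0, 0, 0, 60], [0.001, 0, 0.14, 0, 0, 0, 60], [0.001, 0, 0.14, 0, 0, 0, 255], [0.001, 0, 0.14, 0, 0, 0, 255], [0.001, 0, 0.14, 0, 0, 0, 255]], "grip_force": 60}}

```text
time_s: 10.12
tool_pos: [420.0, 249.4, 93.4]
tcp_rot: [[0.146, 0.989, 0.003], [0.989, -0.146, 0.001], [0.001, 0.003, -1.0]]
ft_force: [0.5, -0.3, 0.3]
grip_width: 0.347
```

Call:
{"name": "arm_command", "arguments": {"targets": [[0, 0, 0, 0, 0, 0, 255], [0, 0, 0, 0, 0, 0, 255], [0, 0, 0, 0, 0, 0, 255]]}}

```text
time_s: 10.37
tool_pos: [418.6, 249.6, 93.1]
tcp_rot: [[0.146, 0.989, 0.001], [0.989, -0.146, 0.001], [0.001, 0.0, -1.0]]
ft_force: [-4.2, -1.4, 9.6]
grip_width: 0.166
```

```bash
python3 -c "
from h import *
st()
h=0
for q in [1,.9,.8,.7,.6,.5,.4,.3,.2,.15]:
  print(q, round(90*(np.cos(q)-np.cos(1)),1), round(90*(np.sin(1)-np.sin(q)),1))
"
```

```text
t 10.3667 p [418.6 249.6  93.1] psi 1.425 F [-4.2 -1.4  9.6] w 0.166
1 0.0 0.0
0.9 7.3 5.2
0.8 14.1 11.2
0.7 20.2 17.8
0.6 25.7 24.9
0.5 30.4 32.6
0.4 34.3 40.7
0.3 37.4 49.1
0.2 39.6 57.9
0.15 40.4 62.3
```

Call:
{"name": "arm_command", "arguments": {"targets": [[0, -0.007, 0.005, 0, 0, 0, 255], [0, -0.014, 0.011, 0, 0, 0, 255], [0, -0.02, 0.018, 0, 0, 0, 255], [0, -0.026, 0.025, 0, 0, 0, 255], [0, -0.03, 0.033, 0, 0, 0, 255], [0, -0.034, 0.041, 0, 0, 0, 255], [0, -0.037, 0.049, 0, 0, 0, 255], [0, -0.0395, 0.058, 0, 0, 0, 255]]}}

```text
time_s: 11.03
tool_pos: [381.0, 255.7, 35.7]
tcp_rot: [[0.145, 0.989, 0.005], [0.989, -0.145, 0.001], [0.002, 0.004, -1.0]]
ft_force: [-2.9, -1.3, 11.8]
grip_width: 0.163
```

Call:
{"name": "arm_command", "arguments": {"targets": [[0, 0, 0.001, 0, 0, 0, 255], [0, 0, 0.002, 0, 0, 0, 255], [0, 0, 0.003, 0, 0, 0, 255], [0, 0, 0.003, 0, 0, 0, 255]]}}

```text
time_s: 11.37
tool_pos: [380.2, 255.8, 32.2]
tcp_rot: [[0.146, 0.989, 0.002], [0.989, -0.146, 0.001], [0.002, 0.002, -1.0]]
ft_force: [-4.9, 0.6, 11.0]
grip_width: 0.163
```

```bash
python3 -c "
from h import *
st();snap('top','t6.png');snap('scene','s6.png');snap('wrist','w6.png')
a=cv2.imread('pics/t6.png')[150:280,210:320];b=cv2.imread('pics/s6.png')[230:370,280:420]
cv2.imwrite('pics/c6.png',np.hstack([cv2.resize(a,(440,520)),cv2.resize(b,(360,520))]))
"
```

```text
t 11.3667 p [380.2 255.8  32.2] psi 1.425 F [-4.9  0.6 11. ] w 0.163
```

View pics/c6.png

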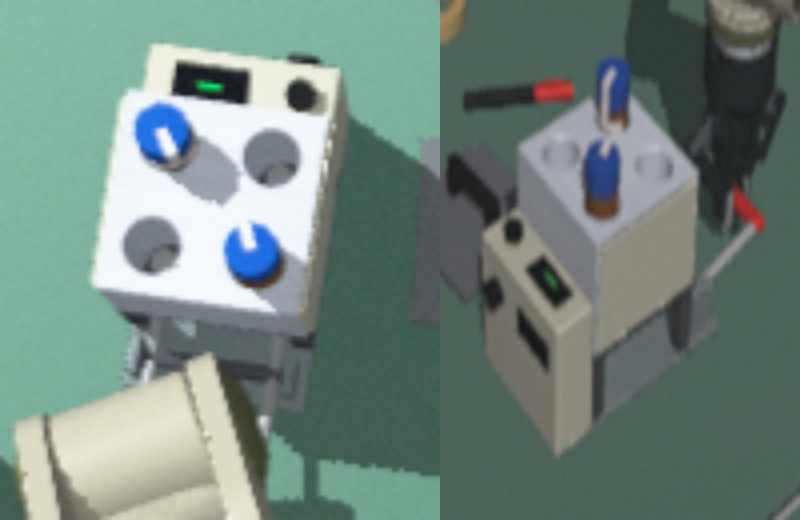

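View pics/w6.png

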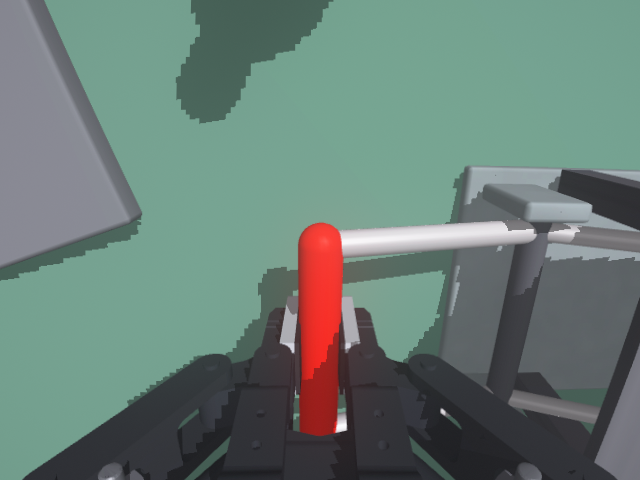

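Call:
{"name": "arm_command", "arguments": {"targets": [[0, 0, 0.002, 0, 0, 0, 255], [0, 0, 0.004, 0, 0, 0, 255], [0, 0, 0.004, 0, 0, 0, 255], [0, 0, 0.004, 0, 0, 0, 255]]}}

```text
time_s: 11.85
tool_pos: [379.6, 255.8, 29.0]
tcp_rot: [[0.146, 0.989, 0.001], [0.989, -0.146, 0.001], [0.001, 0.001, -1.0]]
ft_force: [-11.4, 0.5, 25.5]
grip_width: 0.165
```

Call:
{"name": "arm_command", "arguments": {"targets": [[0, 0, -0.004, 0, 0, 0, 255], [0, 0, -0.004, 0, 0, 0, 60], [0, 0, -0.004, 0, 0, 0, 60], [0, 0, -0.004, 0, 0, 0, 60], [0, 0, -0.04, 0, 0, 0, 60], [0, 0, -0.08, 0, 0, 0, 60], [0, 0, -0.12, 0, 0, 0, 60], [0, 0, -0.16, 0, 0, 0, 60]]}}

```text
time_s: 12.52
tool_pos: [379.1, 254.9, 188.4]
tcp_rot: [[0.145, 0.989, -0.0], [0.989, -0.145, -0.0], [-0.0, -0.0, -1.0]]
ft_force: [1.6, -0.3, -0.7]
grip_width: 0.77
```

Call:
{"name": "arm_command", "arguments": {"targets": [[0, 0, -0.04, 0, 0, 0, 60], [0, 0, -0.08, 0, 0, 0, 60], [0, 0, -0.12, 0, 0, 0, 60], [0, 0, -0.12, 0, 0, 0, 60], [0, 0, -0.12, 0, 0, 0, 60], [0, 0, -0.12, 0, 0, 0, 60]]}}

```text
time_s: 13.02
tool_pos: [379.3, 254.9, 305.6]
tcp_rot: [[0.146, 0.989, -0.001], [0.989, -0.146, -0.001], [-0.001, -0.001, -1.0]]
ft_force: [-0.9, 0.4, 0.1]
grip_width: 0.765
```

```bash
python3 -c "
from h import *
np.set_printoptions(precision=1,suppress=True)
st();c=snap('wrist','w7.png');c2=snap('top','t7.png')
a=c2['color'][150:280,210:320]; cv2.imwrite('pics/c7.png',cv2.resize(a,None,fx=4.5,fy=4.5,interpolation=cv2.INTER_CUBIC))
for n,cc in [('wrist',c),('top',c2)]:
  for q,z in [('tube0',116),('lever_bar',52)]:
    for d in place_of(q,n): print(q,n,round(d['p'],2),np.array(d['at'])*[640,480],onz(cc,*(np.array(d['at'])*[640,480]),z))
"
```

```text
t 13.0167 p [379.3 254.9 305.6] psi 1.425 F [-0.9  0.4  0.1] w 0.765
tube0 wrist 0.68 [468. 243.] [516.5 199.9 116. ]
lever_bar wrist 0.69 [319.1 194.5] [378.3 254.1  52. ]
tube0 top 0.71 [276.  218.5] [513.6 197.7 116. ]
tube0 top 0.6 [255.8 193.9] [579.5 250.2 116. ]
lever_bar top 0.72 [258.8 270.8] [382.9 249.5  52. ]
```

View pics/w7.png

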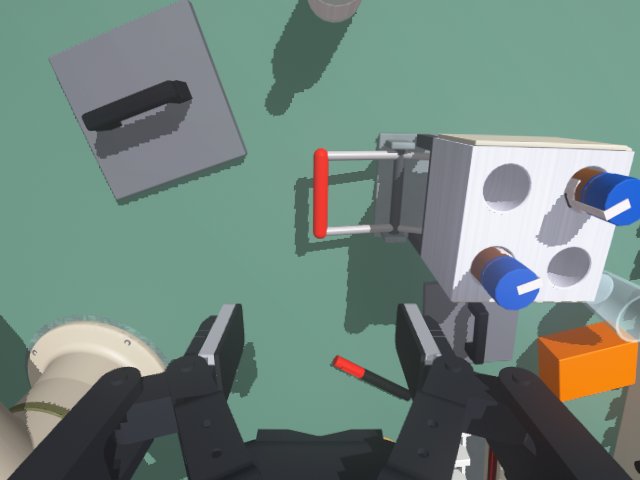

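View pics/c7.png

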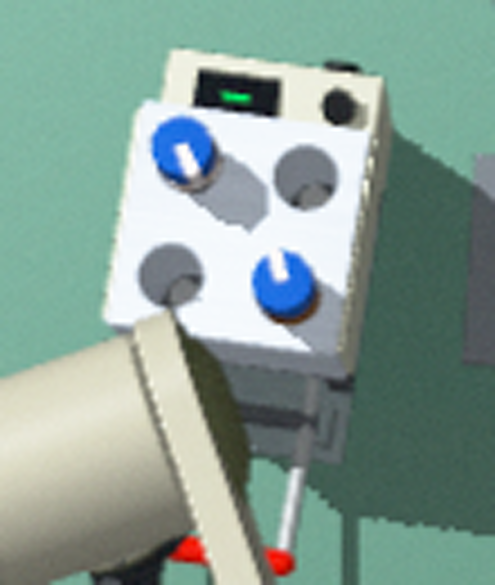

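```bash
python3 -c "
from h import *
st();go(551,227,320,1.425)"
```

```text
t 13.3167 p [379.5 255.1 305.9] psi 1.425 F [-0.4 -0.4  0.9] w 0.764
row [-0.0028, 0.1738, -0.0143, -0.0013, 0.0007, -0.0003] n>=4.2 j6~0.54
```

Call:
{"name": "arm_command", "arguments": {"targets": [[-0.003, 0.174, -0.014, 0, 0, 0, 60], [-0.003, 0.174, -0.014, 0, 0, 0, 60], [-0.003, 0.174, -0.014, 0, 0, 0, 60], [-0.003, 0.174, -0.014, 0, 0, 0, 60], [-0.003, 0.174, -0.014, 0, 0, 0, 60], [-0.003, 0.174, -0.014, 0, 0, 0, 60], [-0.003, 0.174, -0.014, 0, 0, 0, 60], [-0.003, 0.174, -0.014, 0, 0, 0, 60]]}}

```text
time_s: 13.98
tool_pos: [550.3, 227.3, 320.8]
tcp_rot: [[0.145, 0.989, -0.0], [0.989, -0.145, 0.0], [0.0, -0.0, -1.0]]
ft_force: [-0.1, 0.0, 0.0]
grip_width: 0.767
```

```bash
cat > tubes.py <<'E'
from h import *
np.set_printoptions(precision=1,suppress=True)
def caps(c,zt,roi=None,amin=300):
    """find blue caps in picture: return (centre on top plane, strip angle)"""
    im=c['color']; hsv=cv2.cvtColor(im,cv2.COLOR_BGR2HSV)
    blue=cv2.inRange(hsv,(105,170,90),(125,255,255))
    n,l,s,ce=cv2.connectedComponentsWithStats(blue)
    out=[]
    for i in range(1,n):
        if s[i,4]<amin: continue
        hull=cv2.convexHull(cv2.findNonZero((l==i).astype(np.uint8)))
        m=np.zeros(l.shape,np.uint8); cv2.fillConvexPoly(m,cv2.dilate(hull,None) if 0 else hull,1)
        m=cv2.dilate(m,np.ones((5,5)))
        w=(cv2.inRange(hsv,(0,0,150),(180,60,255))>0)&(m>0)
        ys,xs=np.nonzero(w)
        print('cap',ce[i],s[i].tolist(),'white',len(xs), (xs.mean(),ys.mean()) if len(xs) else None, 'hullc->world',onz(c,*hull[:,0].mean(0),zt))
        out.append((l==i))
    return out
E
python3 -c "
from tubes import *
st();c=snap('wrist','w8.png'); caps(c,216)
for d in place_of('tube0','wrist'): print(round(d['p'],2),np.array(d['at'])*[640,480],onz(c,*(np.array(d['at'])*[640,480]),116))
cv2.imwrite('pics/w8c.png',cv2.resize(c['color'][120:360,180:500],None,fx=2.4,fy=2.4,interpolation=cv2.INTER_CUBIC))
"
```

```text
t 13.9833 p [550.3 227.3 320.8] psi 1.426 F [-0.1  0.   0. ] w 0.767
cap [276.  278.8] [257, 259, 44, 39, 1030] white 277 (np.float64(284.23104693140795), np.float64(276.1841155234657)) hullc->world [513.2 199.8 216. ]
0.93 [358.9 170.8] [591.7 254.1 116. ]
0.6 [291.3 236.6] [517.5 198.7 116. ]
```

View pics/w8c.png

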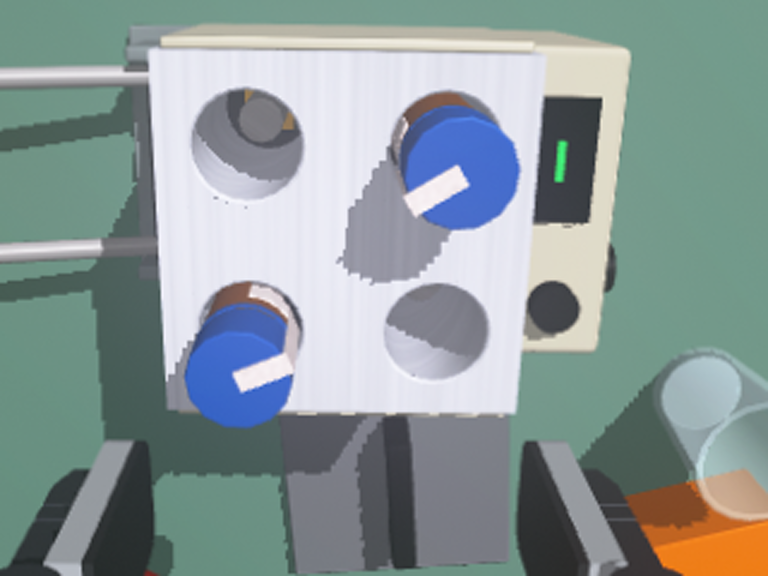

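```bash
python3 -c "
from tubes import *
c=camera('wrist')
f=lambda p:onz(c,p[0]/2.4+180,p[1]/2.4+120,216)
for n,a,b,l,r in [('front',(240,381),(291,364),(186,380),(291,380)),('back',(463,175),(411,207),(403,170),(520,172))]:
  A,B=f(a),f(b);print(n,A,B,'ang',np.round(np.arctan2(B[1]-A[1],B[0]-A[0]),3),'lr mid',(f(l)+f(r))/2)
"
```

```text
front [516.4 199.4 216. ] [533.  202.8 216. ] ang 0.203 lr mid [516.  199.8 216. ]
back [591.1 254.  216. ] [575.3 246.7 216. ] ang -2.714 lr mid [590.8 255.2 216. ]
```

```bash
python3 -c "
from h import *
st();go(515.5,199.6,260,1.425);go(515.5,199.6,186,1.425)"
```

```text
t 14.1333 p [550.4 227.4 321.3] psi 1.426 F [ 0.4 -0.3  0.4] w 0.763
row [-0.0325, -0.0305, 0.0613, 0.0007, -0.0003, 0.0008] n>=1.8 j6~0.52
row [-0.0325, -0.0306, 0.1353, 0.0007, -0.0003, 0.0008] n>=3.4 j6~0.52
```

Call:
{"name": "arm_command", "arguments": {"targets": [[-0.0325, -0.0305, 0.03, 0, 0, 0, 70], [-0.0325, -0.0305, 0.061, 0, 0, 0, 70], [-0.0325, -0.0305, 0.061, 0, 0, 0, 70], [-0.0325, -0.0305, 0.08, 0, 0, 0, 70], [-0.0325, -0.0305, 0.1, 0, 0, 0, 70], [-0.0325, -0.0305, 0.12, 0, 0, 0, 70], [-0.0325, -0.0305, 0.135, 0, 0, 0, 70], [-0.0325, -0.0305, 0.135, 0, 0, 0, 70]], "grip_force": 30}}

```text
time_s: 14.8
tool_pos: [516.3, 199.6, 184.7]
tcp_rot: [[0.145, 0.989, -0.003], [0.989, -0.145, -0.0], [-0.001, -0.003, -1.0]]
ft_force: [-0.1, -0.3, 0.4]
grip_width: 0.726
```

Call:
{"name": "arm_command", "arguments": {"targets": [[0, 0, 0, 0, 0, 0, 140], [0, 0, 0, 0, 0, 0, 255], [0, 0, 0, 0, 0, 0, 255], [0, 0, 0, 0, 0, 0, 255], [0, 0, 0, 0, 0, 0, 255]]}}

```text
time_s: 15.22
tool_pos: [517.2, 199.4, 187.6]
tcp_rot: [[0.145, 0.989, 0.003], [0.989, -0.145, 0.001], [0.001, 0.003, -1.0]]
ft_force: [-1.0, 0.3, 6.7]
grip_width: 0.388
```

```bash
python3 -c "
from h import *
st();snap('wrist','w9.png')"
```

```text
t 15.2167 p [517.2 199.4 187.6] psi 1.425 F [-1.   0.3  6.7] w 0.388
```

View pics/w9.png

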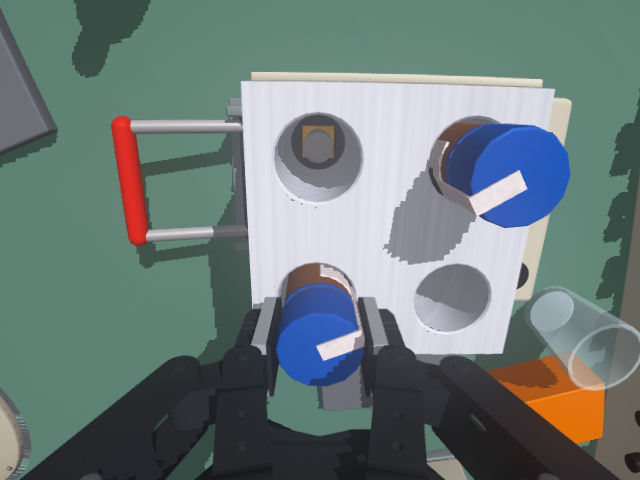

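Call:
{"name": "arm_command", "arguments": {"targets": [[0, 0, -0.01, 0, 0, 0, 255], [0, 0, -0.025, 0, 0, 0, 255], [0, 0, -0.045, 0, 0, 0, 255], [0, 0, -0.065, 0, 0, 0, 255], [0, 0, -0.085, 0, 0, 0, 255], [0, 0, -0.085, 0, 0, 0, 255], [0, 0, -0.085, 0, 0, 0, 255]]}}

```text
time_s: 15.85
tool_pos: [516.7, 199.2, 271.7]
tcp_rot: [[0.145, 0.989, 0.002], [0.989, -0.145, 0.0], [0.001, 0.002, -1.0]]
ft_force: [-0.5, 0.1, -1.5]
grip_width: 0.387
```

```bash
python3 -c "
from h import *
st();go(517,-156,260,1.215)"
```

```text
t 15.85 p [516.7 199.2 271.7] psi 1.425 F [-0.5  0.1 -1.5] w 0.387
row [-0.3514, 0.052, 0.0116, 0.0021, -0.0009, 0.2098] n>=8.5 j6~0.06
```

Call:
{"name": "arm_command", "arguments": {"targets": [[-0.02, 0.003, 0, 0, 0, 0.012, 255], [-0.05, 0.0074, 0.002, 0, 0, 0.03, 255], [-0.08, 0.012, 0.003, 0, 0, 0.048, 255], [-0.11, 0.0163, 0.004, 0, 0, 0.066, 255], [-0.14, 0.0207, 0.005, 0, 0, 0.084, 255], [-0.17, 0.0252, 0.006, 0, 0, 0.102, 255], [-0.2, 0.0296, 0.007, 0, 0, 0.12, 255], [-0.23, 0.034, 0.008, 0, 0, 0.137, 255]]}}

```text
time_s: 16.52
tool_pos: [515.9, -34.7, 261.5]
tcp_rot: [[0.28, 0.96, -0.002], [0.96, -0.28, 0.001], [0.0, -0.002, -1.0]]
ft_force: [-1.0, -0.1, -0.2]
grip_width: 0.386
```

```bash
python3 -c "
from h import *
st();go(517,-156,260,1.215)"
```

```text
t 16.5167 p [515.9 -34.7 261.5] psi 1.287 F [-1.  -0.1 -0.2] w 0.386
row [-0.1161, 0.035, 0.0014, -0.002, 0.0001, 0.0719] n>=2.9 j6~0.06
```

Call:
{"name": "arm_command", "arguments": {"targets": [[-0.03, 0.009, 0, 0, 0, 0.02, 255], [-0.06, 0.018, 0, 0, 0, 0.04, 255], [-0.09, 0.027, 0, 0, 0, 0.056, 255], [-0.11, 0.033, 0.001, 0, 0, 0.07, 255], [-0.116, 0.035, 0.001, 0, 0, 0.072, 255], [-0.116, 0.035, 0.001, 0, 0, 0.072, 255], [-0.116, 0.035, 0.001, 0, 0, 0.072, 255]]}}

```text
time_s: 17.1
tool_pos: [517.6, -153.7, 261.0]
tcp_rot: [[0.347, 0.938, -0.001], [0.938, -0.347, 0.001], [0.001, -0.001, -1.0]]
ft_force: [0.2, 0.3, -0.5]
grip_width: 0.388
```

```bash
python3 -c "
from h import *
c=snap('wrist','w10.png');snap('top','t10.png')
st();go(517,-156,84,1.215)"
```

```text
t 17.2 p [ 517.8 -153.2  261.5] psi 1.217 F [ 0.1  0.6 -0.6] w 0.388
row [-0.003, 0.0003, 0.1775, -0.0005, -0.0003, 0.0024] n>=4.3 j6~0.06
```

View pics/w10.png

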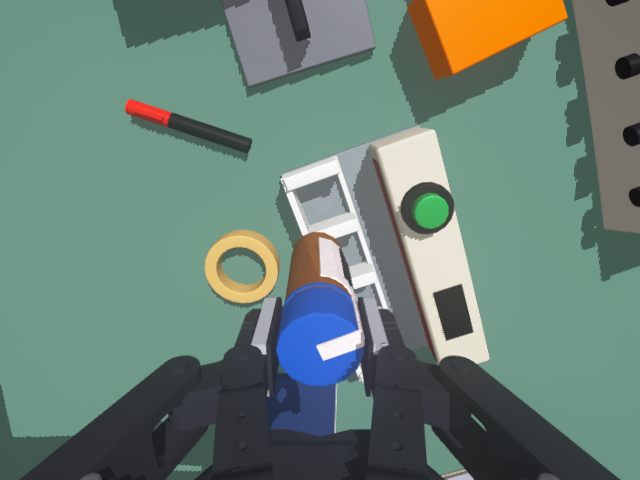

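```bash
python3 -c "
from tubes import *
c=camera('wrist')
im=c['color'][110:400,260:500]; cv2.imwrite('pics/w10c.png',cv2.resize(im,None,fx=2,fy=2,interpolation=cv2.INTER_CUBIC))
p=[onz(c,*q,47) for q in [(283,179),(336,157),(355,213),(305,237)]];print(p)
print('bar corners',[onz(c,*q,70) for q in [(372,150),(434,130),(488,358),(434,368)]])
print('btn',onz(c,432,211,80), onz(c,428,208,72))
for n in ['wrist','top','scene']:
  cc=c if n=='wrist' else camera(n)
  for q,z in [('read_top',80),('reader',0)]:
    for d in place_of(q,n)[:2]: print(n,q,round(d['p'],2),np.array(d['at'])*[640,480],onz(cc,*(np.array(d['at'])*[640,480]),z))
"
```

```text
[array([ 492.1, -119.2,   47. ]), array([ 547.7, -117.1,   47. ]), array([ 547.2, -176.1,   47. ]), array([ 490.9, -182.5,   47. ])]
bar corners [array([ 579.9, -119.6,   70. ]), array([ 636.8, -121.7,   70. ]), array([ 633.8, -377.4,   70. ]), array([ 574. , -368.6,   70. ])]
btn [ 614.1 -189.2   80. ] [ 613.  -187.9   72. ]
wrist read_top 0.67 [428.3 212.1] [ 610.6 -189.    80. ]
wrist read_top 0.65 [346.3 271.4] [ 520.9 -219.    80. ]
wrist reader 0.84 [349.4 268. ] [ 519.5 -251.7    0. ]
top read_top 0.52 [368.1 260.2] [404.4 -41.7  80. ]
top reader 0.82 [440.5 223. ] [ 512.8 -252.8    0. ]
scene read_top 0.56 [226.4 238.1] [ 596.1 -211.6   80. ]
scene read_top 0.38 [277.7 229.7] [ 459.  -134.4   80. ]
scene reader 0.91 [243.5 242.4] [ 508.5 -245.4    0. ]
```

View pics/w10c.png

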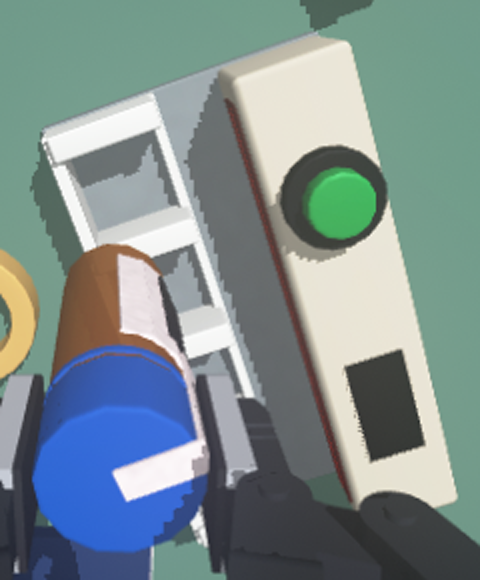

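Call:
{"name": "arm_command", "arguments": {"targets": [[-0.003, 0, 0.03, 0, 0, 0, 255], [-0.003, 0, 0.06, 0, 0, 0, 255], [-0.003, 0, 0.09, 0, 0, 0, 255], [-0.003, 0, 0.12, 0, 0, 0, 255], [-0.003, 0, 0.14, 0, 0, 0, 255], [-0.003, 0, 0.155, 0, 0, 0, 255], [-0.003, 0, 0.168, 0, 0, 0, 255], [-0.003, 0, 0.168, 0, 0, 0, 255]]}}

```text
time_s: 18.32
tool_pos: [515.6, -156.7, 91.2]
tcp_rot: [[0.348, 0.938, -0.004], [0.938, -0.348, 0.002], [0.001, -0.004, -1.0]]
ft_force: [-0.2, -0.5, -1.4]
grip_width: 0.392
```

Call:
{"name": "arm_command", "arguments": {"targets": [[0, 0, 0.003, 0, 0, 0, 255], [0, 0, 0.006, 0, 0, 0, 255], [0, 0, 0.008, 0, 0, 0, 255], [0, 0, 0.008, 0, 0, 0, 255]]}}

```text
time_s: 18.65
tool_pos: [517.0, -157.4, 85.9]
tcp_rot: [[0.348, 0.938, 0.001], [0.938, -0.348, -0.0], [-0.0, 0.001, -1.0]]
ft_force: [-0.4, -0.2, -1.2]
grip_width: 0.384
```

```bash
python3 -c "
from h import *
c=snap('wrist','w11.png')
st();go(517,-156,84,1.215)"
```

```text
t 18.7 p [ 516.9 -157.4   86. ] psi 1.216 F [-0.3  0.3 -0. ] w 0.381
row [0.0014, -0.0004, 0.002, 0.0008, 0.0001, 0.0008] n>=0.1 j6~0.06
```

View pics/w11.png

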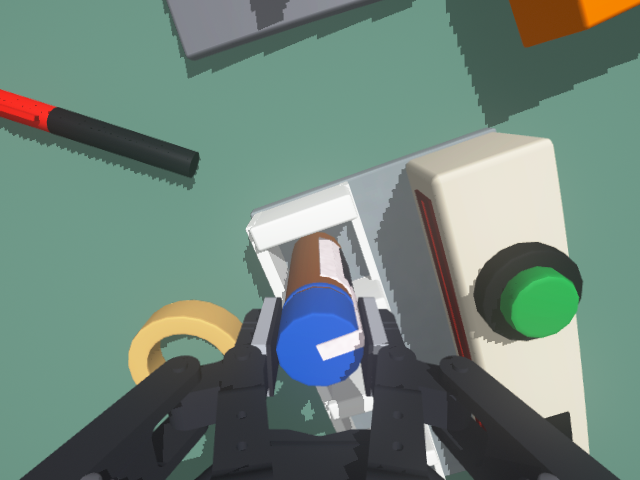

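Call:
{"name": "arm_command", "arguments": {"targets": [[0, 0, 0.001, 0, 0, 0, 255], [0, 0, 0.002, 0, 0, 0, 255], [0, 0, 0.003, 0, 0, 0, 255], [0, 0, 0.003, 0, 0, 0, 255]]}}

```text
time_s: 19.03
tool_pos: [517.4, -157.7, 85.6]
tcp_rot: [[0.347, 0.938, 0.002], [0.938, -0.347, -0.002], [-0.001, 0.003, -1.0]]
ft_force: [-7.2, 2.8, 23.1]
grip_width: 0.387
```

Call:
{"name": "arm_command", "arguments": {"targets": [[0, 0, -0.002, 0, 0, 0, 255], [0, 0, -0.002, 0, 0, 0, 130], [0, 0, -0.002, 0, 0, 0, 100], [0, 0, -0.002, 0, 0, 0, 100], [0, 0, -0.012, 0, 0, 0, 100], [0, 0, -0.032, 0, 0, 0, 100], [0, 0, -0.07, 0, 0, 0, 100], [0, 0, -0.11, 0, 0, 0, 100]]}}

```text
time_s: 19.7
tool_pos: [516.0, -157.0, 193.6]
tcp_rot: [[0.348, 0.938, -0.002], [0.938, -0.348, 0.001], [0.0, -0.003, -1.0]]
ft_force: [0.5, -0.0, 1.1]
grip_width: 0.608
```

Call:
{"name": "arm_command", "arguments": {"targets": [[0, 0, -0.04, 0, 0, 0, 70], [0, 0, -0.06, 0, 0, 0, 70], [0, 0, -0.06, 0, 0, 0, 70], [0, 0, -0.06, 0, 0, 0, 70]]}}

```text
time_s: 20.03
tool_pos: [516.9, -157.4, 253.6]
tcp_rot: [[0.348, 0.938, 0.002], [0.938, -0.348, -0.001], [-0.0, 0.002, -1.0]]
ft_force: [0.2, 0.3, -1.2]
grip_width: 0.725
```

```bash
python3 -c "
from h import *
c=snap('wrist','w12.png')
st();go(590.5,254.5,270,-0.146)"
```

```text
t 20.0833 p [ 516.4 -157.1  252.2] psi 1.216 F [-0.5 -0.5 -0.7] w 0.726
row [0.4117, -0.0736, -0.0177, -0.0009, 0.0005, 1.3618] n>=10.9 j6~2.12
```

View pics/w12.png

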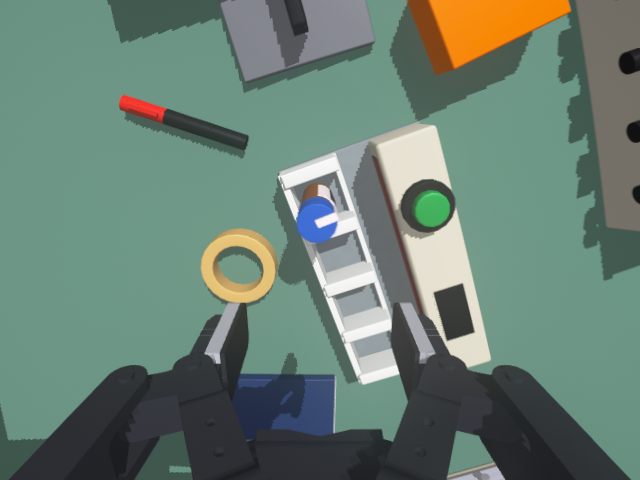

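Call:
{"name": "arm_command", "arguments": {"targets": [[0.02, -0.004, -0.018, 0, 0, 0.12, 70], [0.412, -0.074, -0.018, 0, 0, 1.362, 70], [0.412, -0.074, -0.018, 0, 0, 1.362, 70], [0.412, -0.074, -0.018, 0, 0, 1.362, 70], [0.412, -0.074, -0.018, 0, 0, 1.362, 70], [0.412, -0.074, -0.018, 0, 0, 1.362, 70], [0.412, -0.074, -0.018, 0, 0, 1.362, 70], [0.412, -0.074, -0.018, 0, 0, 1.362, 70]]}}

```text
time_s: 20.75
tool_pos: [567.0, 125.1, 269.0]
tcp_rot: [[0.957, 0.291, -0.003], [0.291, -0.957, -0.0], [-0.003, -0.001, -1.0]]
ft_force: [-0.1, 0.1, 0.7]
grip_width: 0.727
```

```bash
python3 -c "
from h import *
st();go(590.5,254.5,280,-0.146)"
```

```text
t 20.75 p [567.  125.1 269. ] psi 0.295 F [-0.1  0.1  0.7] w 0.727
row [0.0602, -0.1169, -0.0111, -0.0001, 0.0032, 0.4414] n>=3.5 j6~2.12
```

Call:
{"name": "arm_command", "arguments": {"targets": [[0.06, -0.117, -0.011, 0, 0, 0.441, 70], [0.06, -0.117, -0.011, 0, 0, 0.441, 70], [0.06, -0.117, -0.011, 0, 0, 0.441, 70], [0.06, -0.117, -0.011, 0, 0, 0.441, 70], [0.06, -0.117, -0.011, 0, 0, 0.441, 70], [0.06, -0.117, -0.011, 0, 0, 0.441, 70], [0.06, -0.117, -0.011, 0, 0, 0.441, 70]]}}

```text
time_s: 21.33
tool_pos: [589.9, 251.7, 280.6]
tcp_rot: [[0.99, -0.138, -0.002], [-0.138, -0.99, -0.001], [-0.002, 0.001, -1.0]]
ft_force: [0.6, 0.2, 1.1]
grip_width: 0.726
```

```bash
python3 -c "
from h import *
c=snap('wrist','w13.png')
st();go(590.5,254.5,186,-0.146)"
```

```text
t 21.3833 p [590.  251.5 281. ] psi -0.140 F [ 0.7 -0.4  0.7] w 0.722
row [0.0002, -0.0031, 0.095, 0.0007, 0.0013, 0.0064] n>=2.3 j6~2.12
```

View pics/w13.png

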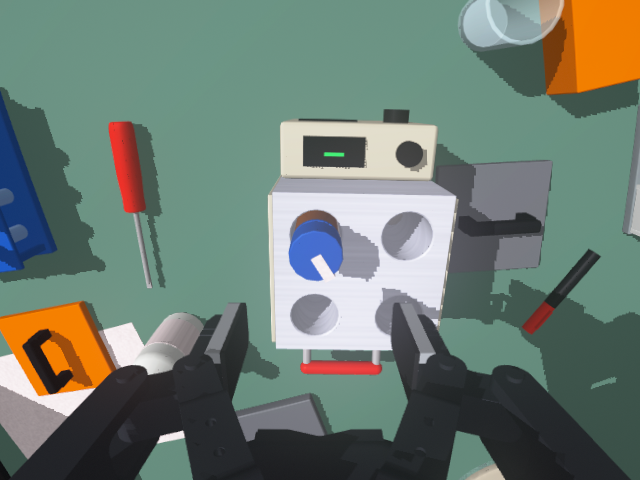

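```bash
python3 -c "
from tubes import *
c=camera('wrist')
A=onz(c,315.5,258,216);B=onz(c,332,277,216);print(A,B,np.arctan2(B[1]-A[1],B[0]-A[0]))
print((onz(c,290,258,216)+onz(c,343,258,216))/2)"
```

```text
[590.2 253.7 216. ] [576.2 245.3 216. ] -2.6048047984932152
[590.1 253.1 216. ]
```

Call:
{"name": "arm_command", "arguments": {"targets": [[0, -0.003, 0.03, 0, 0, 0, 70], [0, -0.003, 0.05, 0, 0, 0, 70], [0, -0.003, 0.07, 0, 0, 0, 70], [0, -0.003, 0.085, 0, 0, 0, 70], [0, -0.003, 0.094, 0, 0, 0, 70], [0, -0.003, 0.094, 0, 0, 0, 70], [0, -0.003, 0.094, 0, 0, 0, 140], [0, -0.003, 0.094, 0, 0, 0, 255]]}}

```text
time_s: 22.1
tool_pos: [591.0, 255.5, 189.0]
tcp_rot: [[0.99, -0.14, 0.002], [-0.14, -0.99, 0.0], [0.002, -0.001, -1.0]]
ft_force: [-0.2, -0.1, 1.2]
grip_width: 0.454
```

Call:
{"name": "arm_command", "arguments": {"targets": [[0, 0, 0, 0, 0, 0, 255], [0, 0, 0, 0, 0, 0, 255], [0, 0, 0, 0, 0, 0, 255], [0, 0, 0, 0, 0, 0, 255]]}}

```text
time_s: 22.43
tool_pos: [591.0, 255.7, 189.1]
tcp_rot: [[0.99, -0.139, 0.002], [-0.139, -0.99, 0.0], [0.002, -0.0, -1.0]]
ft_force: [-0.2, -2.0, 6.2]
grip_width: 0.382
```

Call:
{"name": "arm_command", "arguments": {"targets": [[0, 0, -0.01, 0, 0, 0, 255], [0, 0, -0.025, 0, 0, 0, 255], [0, 0, -0.045, 0, 0, 0, 255], [0, 0, -0.065, 0, 0, 0, 255], [0, 0, -0.085, 0, 0, 0, 255], [0, 0, -0.085, 0, 0, 0, 255], [0, 0, -0.085, 0, 0, 0, 255]]}}

```text
time_s: 23.02
tool_pos: [590.6, 255.9, 273.4]
tcp_rot: [[0.99, -0.139, 0.002], [-0.139, -0.99, 0.001], [0.001, -0.001, -1.0]]
ft_force: [-0.2, 0.8, -2.3]
grip_width: 0.386
```

```bash
python3 -c "
from h import *
c=snap('wrist','w14.png')
st();go(517,-280,265,2.56)"
```

```text
t 23.0667 p [590.2 255.8 272. ] psi -0.140 F [ 0.   0.2 -1.2] w 0.389
row [0.0021, 0.5408, 0.0071, -0.0012, 0.0006, -2.6997] n>=21.6 j6~-1.49
```

View pics/w14.png

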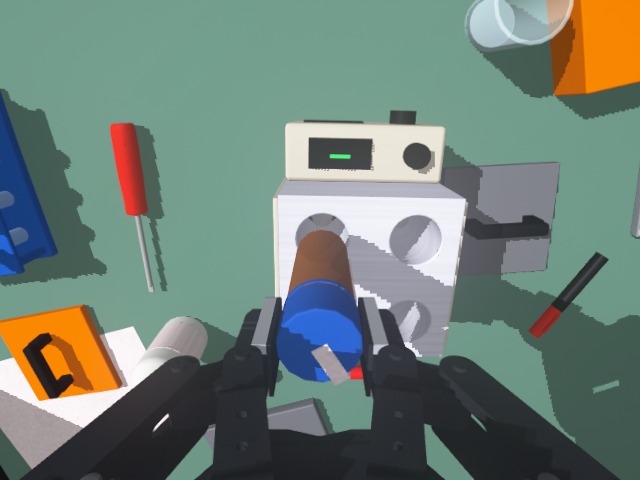

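```bash
python3 -c "
from tubes import *
c=camera('wrist'); cv2.imwrite('pics/w15.png',cv2.resize(c['color'][260:400,250:390],None,fx=4,fy=4,interpolation=cv2.INTER_CUBIC))
for a,b in [((320,346.5),(340.5,378.5))]:
  A=onz(c,*a,299);B=onz(c,*b,299);print(A,B,np.arctan2(B[1]-A[1],B[0]-A[0]))"
```

```text
[591.7 255.2 299. ] [575.9 249.4 299. ] -2.787106867995006
```

View pics/w15.png

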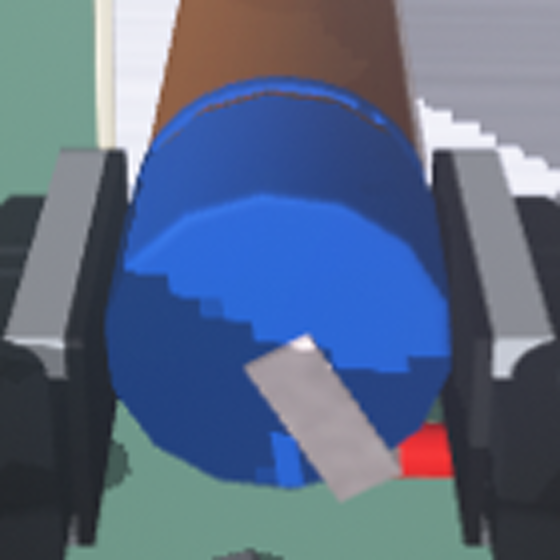

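Call:
{"name": "arm_command", "arguments": {"targets": [[0, 0.015, 0, 0, 0, -0.08, 255], [0, 0.04, 0.001, 0, 0, -0.2, 255], [0, 0.065, 0.002, 0, 0, -0.32, 255], [0, 0.09, 0.003, 0, 0, -0.44, 255], [0, 0.115, 0.004, 0, 0, -0.56, 255], [0, 0.14, 0.005, 0, 0, -0.68, 255], [0, 0.165, 0.006, 0, 0, -0.8, 255], [0, 0.19, 0.007, 0, 0, -0.92, 255]]}}

```text
time_s: 23.78
tool_pos: [563.2, 66.5, 264.2]
tcp_rot: [[0.707, 0.708, -0.002], [0.708, -0.707, 0.0], [-0.002, -0.002, -1.0]]
ft_force: [1.0, 0.1, -0.5]
grip_width: 0.386
```

```bash
python3 -c "
from h import *
st();go(517,-280,265,2.55)"
```

```text
t 23.7833 p [563.2  66.5 264.2] psi 0.786 F [ 1.   0.1 -0.5] w 0.386
row [-0.2779, 0.2122, -0.0008, -0.0028, -0.0007, -1.7638] n>=14.1 j6~-1.48
```

Call:
{"name": "arm_command", "arguments": {"targets": [[-0.018, 0.0137, 0, 0, 0, -0.115, 255], [-0.036, 0.0275, 0, 0, 0, -0.23, 255], [-0.054, 0.0412, 0, 0, 0, -0.345, 255], [-0.072, 0.055, 0, 0, 0, -0.46, 255], [-0.09, 0.0687, 0, 0, 0, -0.575, 255], [-0.108, 0.0825, 0, 0, 0, -0.69, 255], [-0.126, 0.0962, 0, 0, 0, -0.805, 255], [-0.144, 0.11, 0, 0, 0, -0.92, 255]]}}

```text
time_s: 24.45
tool_pos: [538.3, -112.7, 264.4]
tcp_rot: [[-0.135, 0.991, -0.002], [0.991, 0.135, 0.001], [0.001, -0.002, -1.0]]
ft_force: [0.0, 0.5, -0.5]
grip_width: 0.383
```

```bash
python3 -c "
from h import *
st();go(517,-280,265,2.55)"
```

```text
t 24.45 p [ 538.3 -112.7  264.4] psi 1.706 F [ 0.   0.5 -0.5] w 0.383
row [-0.1629, -0.0436, -0.0007, -0.0013, -0.0021, -0.8442] n>=6.8 j6~-1.48
```

Call:
{"name": "arm_command", "arguments": {"targets": [[-0.022, -0.006, 0, 0, 0, -0.115, 255], [-0.044, -0.012, 0, 0, 0, -0.23, 255], [-0.066, -0.018, 0, 0, 0, -0.345, 255], [-0.088, -0.024, 0, 0, 0, -0.46, 255], [-0.11, -0.03, 0, 0, 0, -0.575, 255], [-0.135, -0.036, 0, 0, 0, -0.69, 255], [-0.155, -0.041, 0, 0, 0, -0.8, 255], [-0.163, -0.0435, 0, 0, 0, -0.844, 255]]}}

```text
time_s: 25.12
tool_pos: [516.0, -281.3, 263.9]
tcp_rot: [[-0.829, 0.56, -0.002], [0.56, 0.829, 0.001], [0.003, -0.0, -1.0]]
ft_force: [-0.0, 0.4, -1.6]
grip_width: 0.382
```

Call:
{"name": "arm_command", "arguments": {"targets": [[0, 0, 0, 0, 0, 0, 255], [0, 0, 0, 0, 0, 0, 255]]}}

```text
time_s: 25.28
tool_pos: [516.6, -278.8, 264.6]
tcp_rot: [[-0.826, 0.564, -0.001], [0.564, 0.826, 0.002], [0.002, 0.0, -1.0]]
ft_force: [0.2, -0.3, -1.0]
grip_width: 0.385
```

```bash
python3 -c "
from h import *
c=snap('wrist','w16.png')
st();go(517.5,-280,97,2.55)"
```

```text
t 25.3333 p [ 516.9 -278.4  264.9] psi 2.543 F [-0.8  0.4 -1.2] w 0.386
row [-0.0017, -0.0011, 0.1679, 0.0005, -0.0015, -0.0073] n>=4.0 j6~-1.48
```

View pics/w16.png

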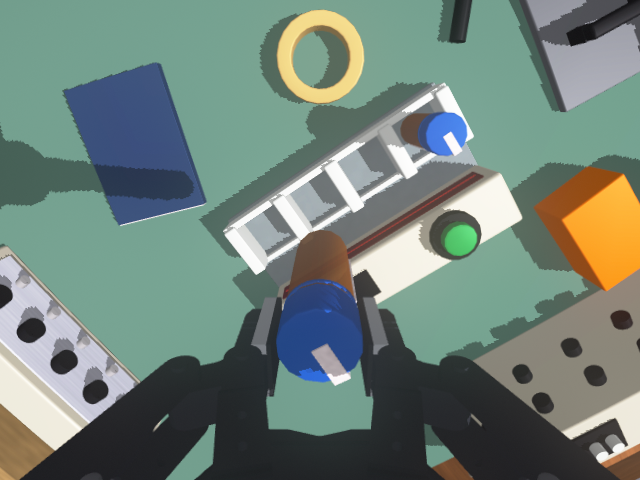

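Call:
{"name": "arm_command", "arguments": {"targets": [[-0.0015, -0.001, 0.03, 0, 0, 0, 255], [-0.0015, -0.001, 0.06, 0, 0, 0, 255], [-0.0015, -0.001, 0.09, 0, 0, 0, 255], [-0.0015, -0.001, 0.12, 0, 0, 0, 255], [-0.0015, -0.001, 0.14, 0, 0, 0, 255], [-0.0015, -0.001, 0.155, 0, 0, 0, 255], [-0.0015, -0.001, 0.168, 0, 0, 0, 255], [-0.0015, -0.001, 0.168, 0, 0, 0, 255]]}}

```text
time_s: 26.0
tool_pos: [516.7, -278.8, 95.0]
tcp_rot: [[-0.827, 0.563, -0.004], [0.563, 0.827, 0.003], [0.005, 0.001, -1.0]]
ft_force: [-0.4, 0.6, -1.1]
grip_width: 0.383
```

Call:
{"name": "arm_command", "arguments": {"targets": [[0, 0, 0.003, 0, 0, 0, 255], [0, 0, 0.006, 0, 0, 0, 255], [0, 0, 0.008, 0, 0, 0, 255], [0, 0, 0.008, 0, 0, 0, 255]]}}

```text
time_s: 26.33
tool_pos: [517.7, -280.7, 89.9]
tcp_rot: [[-0.827, 0.563, 0.0], [0.563, 0.827, -0.0], [-0.0, 0.0, -1.0]]
ft_force: [0.3, -0.2, -2.0]
grip_width: 0.386
```

```bash
python3 -c "
from h import *
c=snap('wrist','w17.png')
st()"
```

```text
t 26.3833 p [ 517.7 -280.8   90. ] psi 2.544 F [-0.1  0.6 -1. ] w 0.387
```

View pics/w17.png

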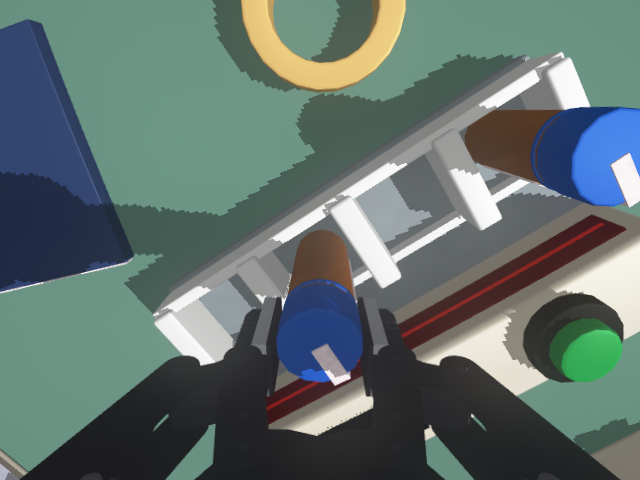

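Call:
{"name": "arm_command", "arguments": {"targets": [[0, 0, 0.002, 0, 0, 0, 255], [0, 0, 0.003, 0, 0, 0, 255], [0, 0, 0.004, 0, 0, 0, 255], [0, 0, 0.004, 0, 0, 0, 255]]}}

```text
time_s: 26.72
tool_pos: [518.3, -281.2, 87.1]
tcp_rot: [[-0.827, 0.563, 0.002], [0.563, 0.827, -0.002], [-0.003, -0.0, -1.0]]
ft_force: [-0.4, 1.0, 7.3]
grip_width: 0.384
```

Contact. Release and rise.

Call:
{"name": "arm_command", "arguments": {"targets": [[0, 0, -0.0005, 0, 0, 0, 255], [0, 0, -0.0005, 0, 0, 0, 130], [0, 0, -0.0005, 0, 0, 0, 100], [0, 0, -0.0005, 0, 0, 0, 100], [0, 0, -0.012, 0, 0, 0, 100], [0, 0, -0.032, 0, 0, 0, 100], [0, 0, -0.07, 0, 0, 0, 100], [0, 0, -0.11, 0, 0, 0, 100]]}}

```text
time_s: 27.38
tool_pos: [516.9, -280.3, 196.7]
tcp_rot: [[-0.827, 0.563, -0.002], [0.563, 0.827, 0.002], [0.003, 0.0, -1.0]]
ft_force: [-0.6, 0.0, -0.8]
grip_width: 0.604
```

Call:
{"name": "arm_command", "arguments": {"targets": [[0, 0, -0.04, 0, 0, 0, 100], [0, 0, -0.08, 0, 0, 0, 100], [0, 0, -0.1, 0, 0, 0, 255], [0, 0, -0.1, 0, 0, 0, 255], [0, 0, -0.1, 0, 0, 0, 255], [0, 0, -0.1, 0, 0, 0, 255]]}}

```text
time_s: 27.88
tool_pos: [517.2, -280.5, 294.7]
tcp_rot: [[-0.827, 0.563, -0.001], [0.563, 0.827, 0.001], [0.002, 0.0, -1.0]]
ft_force: [0.7, -0.6, -0.6]
grip_width: 0.043
```

```bash
python3 -c "
from tubes import *
c=snap('wrist','w18.png');t=snap('top','t18.png'); snap('scene','s18.png')
for d in place_of('read_top','wrist'): print(round(d['p'],2),np.array(d['at'])*[640,480],onz(c,*(np.array(d['at'])*[640,480]),80))
for d in place_of('tube0','wrist'): print(round(d['p'],2),np.array(d['at'])*[640,480],onz(c,*(np.array(d['at'])*[640,480]),12))
st();go(612,-188,200,2.54);go(612,-188,200,1.56)"
```

```text
0.87 [450.7 224.9] [ 612.  -182.3   80. ]
0.71 [320.4 191.3] [ 519.9 -280.9   12. ]
0.56 [412.  127.8] [ 517.7 -155.4   12. ]
t 28.1333 p [ 517.4 -280.7  294.8] psi 2.544 F [-0.1  0.  -0.8] w 0.001
row [-0.0262, 0.1298, 0.0948, 0.0002, -0.0016, 0.0042] n>=3.9 j6~-1.27
row [-0.0262, 0.1298, 0.0948, -0.0006, -0.0016, 0.9842] n>=7.9 j6~-0.29
```

View pics/w18.png

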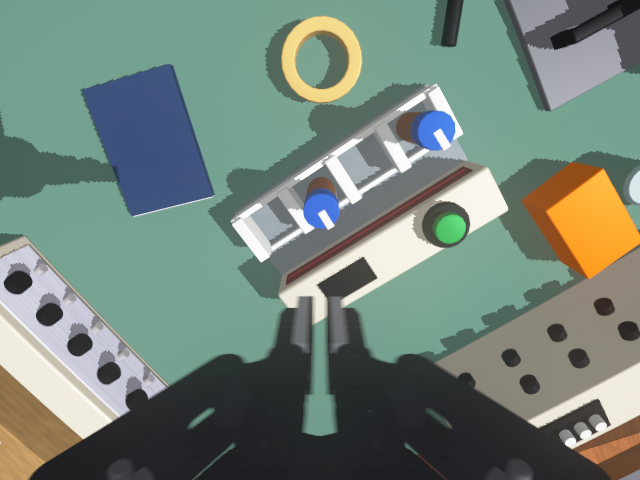

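View pics/s18.png

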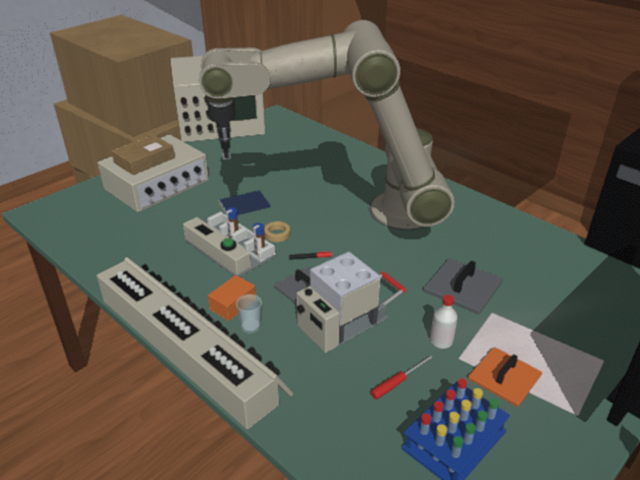

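```bash
python3 -c "
from tubes import *
c=camera('wrist')
cv2.imwrite('pics/w19.png',cv2.resize(c['color'][90:250,280:500],None,fx=3.6,fy=3.6,interpolation=cv2.INTER_CUBIC))
for z in (76,80): print(onz(c,451,229,z))
st();go(612.5,-187,105,2.54)"
```

```text
[ 618.3 -183.7   76. ]
[ 616.4 -184.2   80. ]
t 28.1833 p [ 517.5 -280.7  295. ] psi 2.544 F [0.6 0.1 0.2] w 0.000
row [-0.0261, 0.1309, 0.19, 0.0001, -0.0012, 0.0042] n>=5.6 j6~-1.27
```

View pics/w19.png

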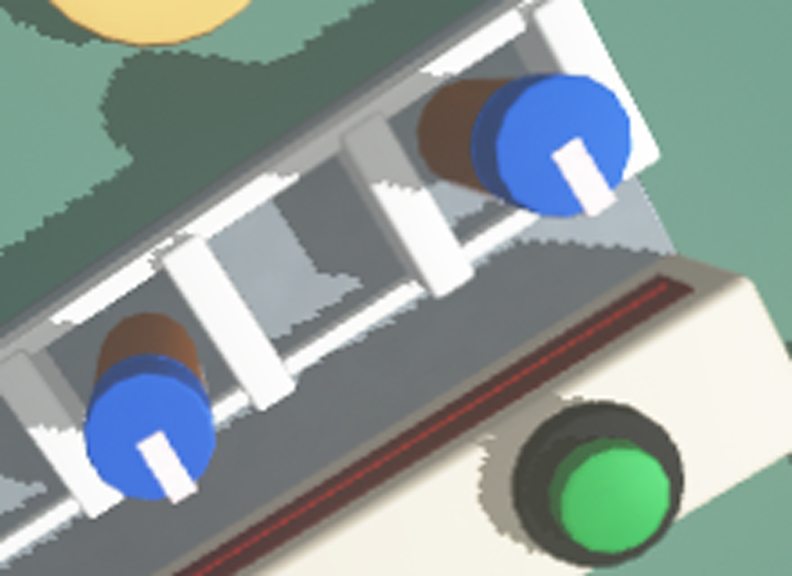

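Call:
{"name": "arm_command", "arguments": {"targets": [[-0.026, 0.131, 0, 0, 0, 0, 255], [-0.026, 0.131, 0, 0, 0, 0, 255], [-0.026, 0.131, 0, 0, 0, 0, 255], [-0.026, 0.131, 0, 0, 0, 0, 255], [-0.026, 0.131, 0.04, 0, 0, 0, 255], [-0.026, 0.131, 0.08, 0, 0, 0, 255], [-0.026, 0.131, 0.12, 0, 0, 0, 255], [-0.026, 0.131, 0.15, 0, 0, 0, 255]]}}

```text
time_s: 28.85
tool_pos: [611.6, -186.5, 142.0]
tcp_rot: [[-0.827, 0.562, -0.003], [0.562, 0.827, 0.002], [0.004, -0.001, -1.0]]
ft_force: [-0.3, 0.1, -0.5]
grip_width: 0.002
```

Call:
{"name": "arm_command", "arguments": {"targets": [[0, 0, 0.02, 0, 0, 0, 255], [0, 0, 0.04, 0, 0, 0, 255], [0, 0, 0.045, 0, 0, 0, 255], [0, 0, 0.045, 0, 0, 0, 255]]}}

```text
time_s: 29.18
tool_pos: [612.1, -186.9, 99.2]
tcp_rot: [[-0.827, 0.563, -0.003], [0.563, 0.827, 0.001], [0.003, -0.0, -1.0]]
ft_force: [0.0, -0.7, 0.9]
grip_width: 0.003
```

```bash
python3 -c "
from tubes import *
c=snap('wrist','w20.png');st()"
```

```text
t 29.2333 p [ 612.8 -187.2  100.9] psi 2.544 F [ 0.2 -0.3 -0. ] w -0.001
```

View pics/w20.png

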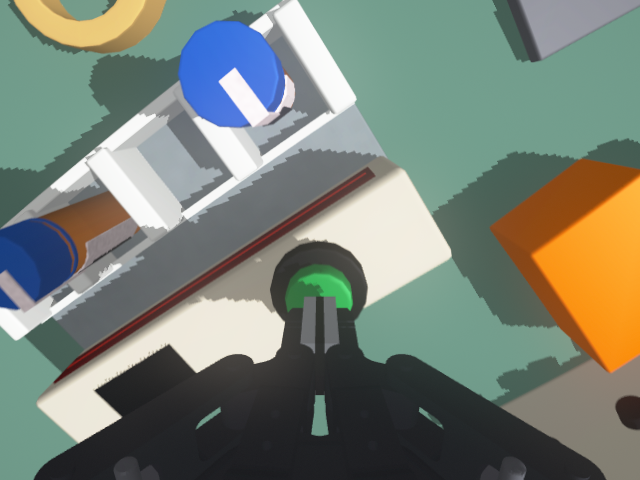

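Call:
{"name": "arm_command", "arguments": {"targets": [[0, 0, 0.008, 0, 0, 0, 255], [0, 0, 0.012, 0, 0, 0, 255], [0, 0, 0.016, 0, 0, 0, 255], [0, 0, 0.019, 0, 0, 0, 255], [0, 0, 0.02, 0, 0, 0, 255], [0, 0, 0.02, 0, 0, 0, 255]]}}

```text
time_s: 29.73
tool_pos: [613.6, -187.5, 85.6]
tcp_rot: [[-0.827, 0.562, 0.004], [0.562, 0.827, -0.002], [-0.004, 0.0, -1.0]]
ft_force: [-11.6, 4.6, 30.2]
grip_width: -0.001
```

```bash
python3 -c "
from tubes import *
c=snap('wrist','w21.png');s=snap('scene','s21.png');st()
a=cv2.imread('pics/w20.png')[220:360,230:420];b=c['color'][220:360,230:420]
e=s['color'][200:280,170:290]; e0=cv2.imread('pics/s18.png')[200:280,170:290]
z=lambda i,f:cv2.resize(i,(390,290),interpolation=cv2.INTER_CUBIC)
cv2.imwrite('pics/c21.png',np.vstack([np.hstack([z(a,2),z(b,2)]),np.hstack([z(e0,3),z(e,3)])]))"
```

```text
t 29.8333 p [ 613.6 -187.6   85.6] psi 2.545 F [-11.8   4.8  30. ] w 0.002
```

View pics/c21.png

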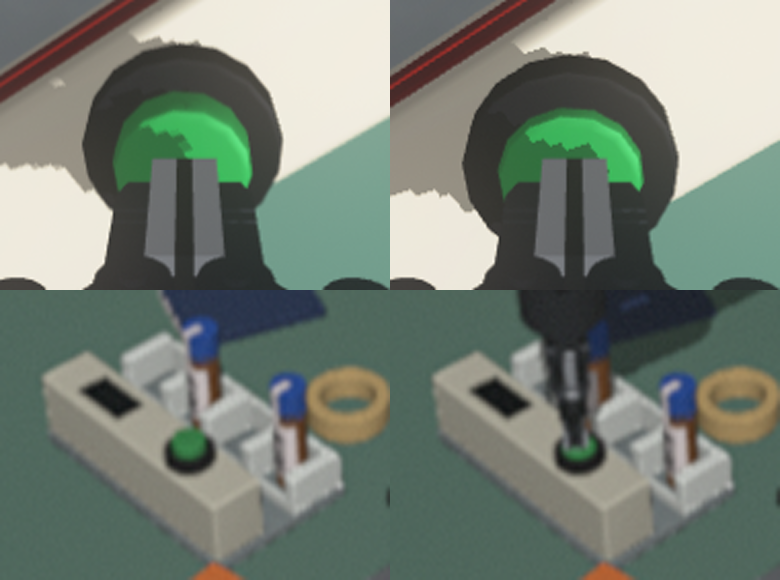

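Call:
{"name": "arm_command", "arguments": {"targets": [[0, 0, -0.03, 0, 0, 0, 255], [0, 0, -0.07, 0, 0, 0, 255], [0, 0, -0.11, 0, 0, 0, 255], [0, 0, -0.15, 0, 0, 0, 60], [0, 0, -0.19, 0, 0, 0, 60], [0, 0, -0.19, 0, 0, 0, 60]]}}

```text
time_s: 30.33
tool_pos: [614.4, -187.8, 279.8]
tcp_rot: [[-0.827, 0.562, 0.013], [0.562, 0.827, -0.007], [-0.014, 0.002, -1.0]]
ft_force: [0.7, 0.4, 1.9]
grip_width: 0.418
```

```bash
python3 -c "
from tubes import *
st();t=snap('top','t22.png');go(378,254,270,1.425)"
```

```text
t 30.3333 p [ 614.4 -187.8  279.8] psi 2.544 F [0.7 0.4 1.9] w 0.418
row [0.4433, 0.2325, 0.0018, 0.0058, 0.0072, 1.1193] n>=12.0 j6~0.74
```

View pics/t22.png

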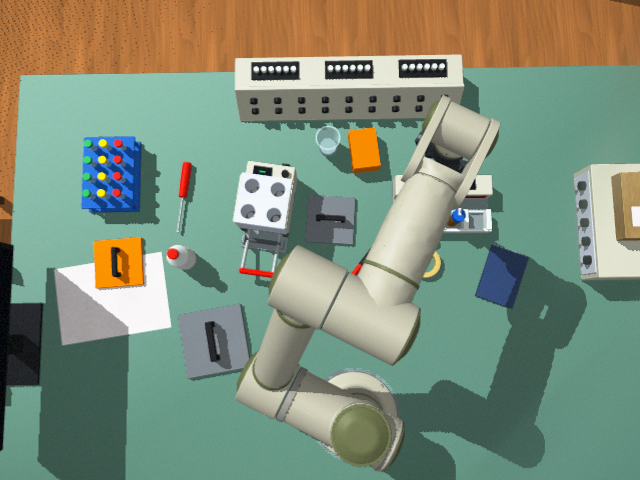

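Call:
{"name": "arm_command", "arguments": {"targets": [[0.443, 0.232, 0, 0, 0, 1.12, 60], [0.443, 0.232, 0, 0, 0, 1.12, 60], [0.443, 0.232, 0, 0, 0, 1.12, 60], [0.443, 0.232, 0, 0, 0, 1.12, 60], [0.443, 0.232, 0, 0, 0, 1.12, 60], [0.443, 0.232, 0, 0, 0, 1.12, 60], [0.443, 0.232, 0, 0, 0, 1.12, 60], [0.443, 0.232, 0, 0, 0, 1.12, 60]]}}

```text
time_s: 31.05
tool_pos: [458.0, 101.3, 269.7]
tcp_rot: [[0.008, 1.0, -0.002], [1.0, -0.008, 0.0], [0.0, -0.002, -1.0]]
ft_force: [-0.0, 0.2, 0.1]
grip_width: 0.765
```

```bash
python3 -c "
from tubes import *
st();go(378,254,230,1.425)"
```

```text
t 31.05 p [458.  101.3 269.7] psi 1.563 F [-0.   0.2  0.1] w 0.765
row [0.152, -0.0811, 0.0399, -0.0015, -0.0, 0.138] n>=4.2 j6~0.74
```

Call:
{"name": "arm_command", "arguments": {"targets": [[0.152, -0.081, 0.04, 0, 0, 0.138, 60], [0.152, -0.081, 0.04, 0, 0, 0.138, 60], [0.152, -0.081, 0.04, 0, 0, 0.138, 60], [0.152, -0.081, 0.04, 0, 0, 0.138, 60], [0.152, -0.081, 0.04, 0, 0, 0.138, 60], [0.152, -0.081, 0.04, 0, 0, 0.138, 60], [0.152, -0.081, 0.04, 0, 0, 0.138, 60], [0.152, -0.081, 0.04, 0, 0, 0.138, 60]]}}

```text
time_s: 31.72
tool_pos: [379.4, 251.2, 230.5]
tcp_rot: [[0.14, 0.99, -0.0], [0.99, -0.14, -0.0], [-0.0, -0.0, -1.0]]
ft_force: [0.6, -0.0, 0.2]
grip_width: 0.767
```

```bash
python3 -c "
from tubes import *
c=snap('wrist','w23.png');st();go(379,254.5,32,1.425)
for d in place_of('lever_bar','wrist'): print(round(d['p'],2),np.array(d['at'])*[640,480],onz(c,*(np.array(d['at'])*[640,480]),52))"
```

```text
t 31.7667 p [379.6 251.1 230.6] psi 1.430 F [0.3 0.2 0.2] w 0.765
row [0.0033, -0.0011, 0.1986, 0.0001, 0.0002, 0.0045] n>=4.8 j6~0.74
0.55 [322.  208.7] [381.8 253.2  52. ]
```

View pics/w23.png

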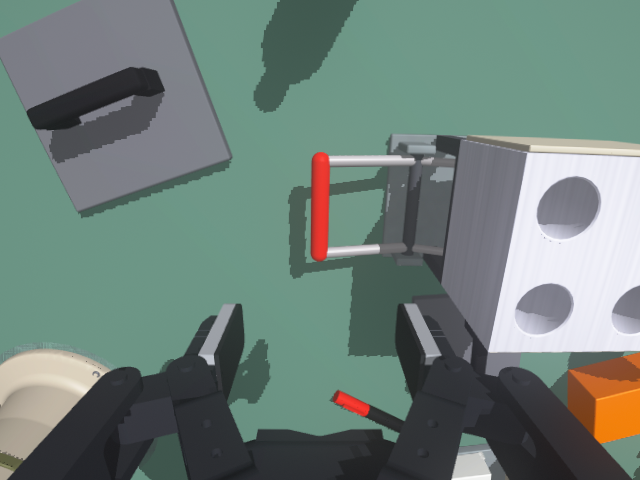

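Call:
{"name": "arm_command", "arguments": {"targets": [[0.002, 0, 0.04, 0, 0, 0, 60], [0.002, 0, 0.08, 0, 0, 0, 60], [0.002, 0, 0.12, 0, 0, 0, 60], [0.002, 0, 0.16, 0, 0, 0, 60], [0.002, 0, 0.185, 0, 0, 0, 60], [0.002, 0, 0.197, 0, 0, 0, 60], [0.002, 0, 0.197, 0, 0, 0, 60], [0.002, 0, 0.197, 0, 0, 0, 255]], "grip_force": 80}}

```text
time_s: 32.48
tool_pos: [379.8, 253.4, 33.8]
tcp_rot: [[0.141, 0.99, -0.0], [0.99, -0.141, -0.0], [-0.0, -0.0, -1.0]]
ft_force: [-0.2, -0.2, -0.9]
grip_width: 0.64
```

Call:
{"name": "arm_command", "arguments": {"targets": [[0, 0, 0, 0, 0, 0, 255], [0, 0, 0, 0, 0, 0, 255], [0, 0, 0, 0, 0, 0, 255], [0, 0, 0, 0, 0, 0, 255], [0, 0, 0, 0, 0, 0, 255]]}}

```text
time_s: 32.9
tool_pos: [379.8, 254.1, 34.7]
tcp_rot: [[0.14, 0.99, 0.002], [0.99, -0.14, 0.001], [0.001, 0.002, -1.0]]
ft_force: [-1.5, -2.1, 7.1]
grip_width: 0.164
```

Call:
{"name": "arm_command", "arguments": {"targets": [[0, 0.002, -0.009, 0, 0, 0, 255], [0, 0.005, -0.017, 0, 0, 0, 255], [0, 0.009, -0.025, 0, 0, 0, 255], [0, 0.014, -0.033, 0, 0, 0, 255], [0, 0.0195, -0.04, 0, 0, 0, 255], [0, 0.0255, -0.0465, 0, 0, 0, 255], [0, 0.0325, -0.0525, 0, 0, 0, 255], [0, 0.0395, -0.058, 0, 0, 0, 255]]}}

```text
time_s: 33.57
tool_pos: [413.8, 248.5, 91.7]
tcp_rot: [[0.139, 0.99, -0.013], [0.99, -0.139, -0.001], [-0.003, -0.013, -1.0]]
ft_force: [-24.1, 2.1, 9.1]
grip_width: 0.155
```

Call:
{"name": "arm_command", "arguments": {"targets": [[0, 0.001, -0.001, 0, 0, 0, 255], [0, 0.003, -0.003, 0, 0, 0, 255], [0, 0.004, -0.005, 0, 0, 0, 255], [0, 0.004, -0.005, 0, 0, 0, 255]]}}

```text
time_s: 33.9
tool_pos: [418.3, 247.8, 95.7]
tcp_rot: [[0.139, 0.99, -0.011], [0.99, -0.139, -0.001], [-0.003, -0.011, -1.0]]
ft_force: [-15.7, 3.1, -3.9]
grip_width: 0.157
```

```bash
python3 -c "
from tubes import *
c=snap('wrist','w24.png');s=snap('scene','s24.png');st()"
```

```text
t 34.0 p [418.3 247.8  95.7] psi 1.431 F [-15.6   3.2  -5.4] w 0.154
```

View pics/w24.png

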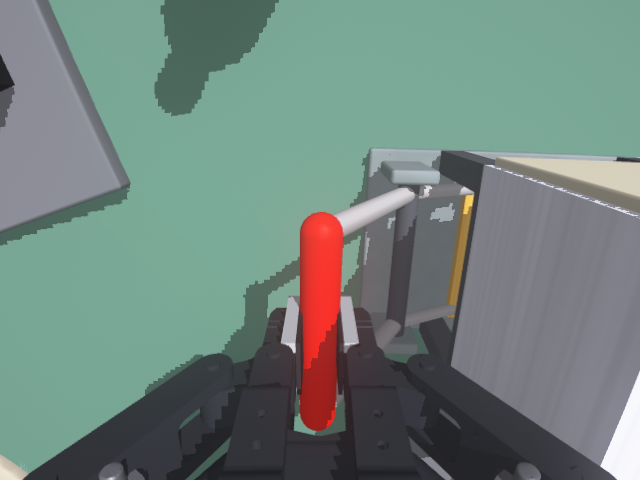

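Call:
{"name": "arm_command", "arguments": {"targets": [[0, 0.003, -0.002, 0, 0, 0, 255], [0, 0.005, -0.004, 0, 0, 0, 255], [0, 0.005, -0.004, 0, 0, 0, 255], [0, 0.005, -0.004, 0, 0, 0, 255]]}}

```text
time_s: 34.33
tool_pos: [418.3, 247.6, 96.0]
tcp_rot: [[0.139, 0.99, -0.024], [0.99, -0.139, -0.002], [-0.005, -0.023, -1.0]]
ft_force: [-26.1, 12.5, -27.0]
grip_width: 0.153
```

At the stop (force rises, no motion). Relax the push, release and rise.

Call:
{"name": "arm_command", "arguments": {"targets": [[0, -0.005, 0.004, 0, 0, 0, 255], [0, -0.005, 0.004, 0, 0, 0, 60], [0, -0.005, 0.004, 0, 0, 0, 60], [0, -0.005, 0.004, 0, 0, 0, 60], [0, -0.005, -0.03, 0, 0, 0, 60], [0, -0.005, -0.07, 0, 0, 0, 60], [0, -0.005, -0.11, 0, 0, 0, 60], [0, -0.005, -0.15, 0, 0, 0, 60]]}}

```text
time_s: 35.0
tool_pos: [422.5, 247.6, 253.6]
tcp_rot: [[0.14, 0.99, 0.002], [0.99, -0.14, 0.0], [0.0, 0.002, -1.0]]
ft_force: [1.2, 0.2, -0.6]
grip_width: 0.766
```

```bash
python3 -c "
from tubes import *
c=snap('wrist','w25.png');t=snap('top','t25.png');st()
for d in place_of('lever_bar','wrist'): print(round(d['p'],2),onz(c,*(np.array(d['at'])*[640,480]),110))
for d in masks_of('cover','top'):
  m=d['pixels'].astype(np.uint8); r=cv2.minAreaRect(cv2.findNonZero(m)); print(round(d['p'],2),r,onz(t,*r[0],12))
"
```

```text
t 35.1 p [424.9 248.4 257.6] psi 1.431 F [-0.3 -0.3 -0.4] w 0.769
0.97 [420.3 248.7 110. ]
0.9 ((329.524169921875, 219.21035766601562), (48.74769973754883, 48.00028991699219), 4.763641834259033) [526.4  57.   12. ]
0.64 ((118.03657531738281, 262.1707458496094), (49.132266998291016, 49.2884407043457), 88.21009063720703) [415.6 641.8  12. ]
0.56 ((206.0, 341.9999694824219), (64.71831512451172, 50.59795379638672), 78.69007110595703) [195.2 397.   12. ]
```

View pics/w25.png

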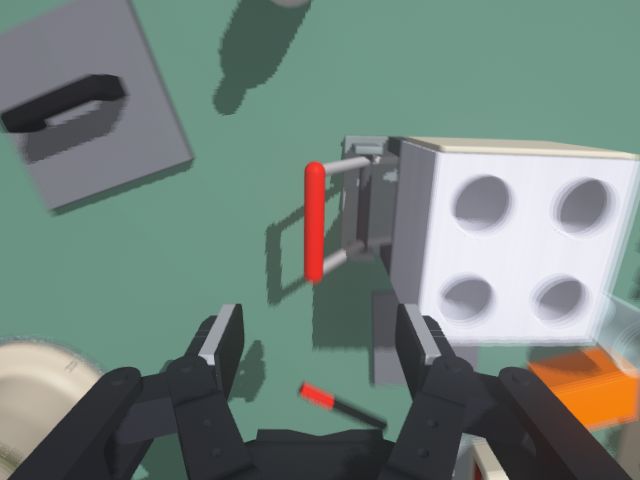

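View pics/t25.png

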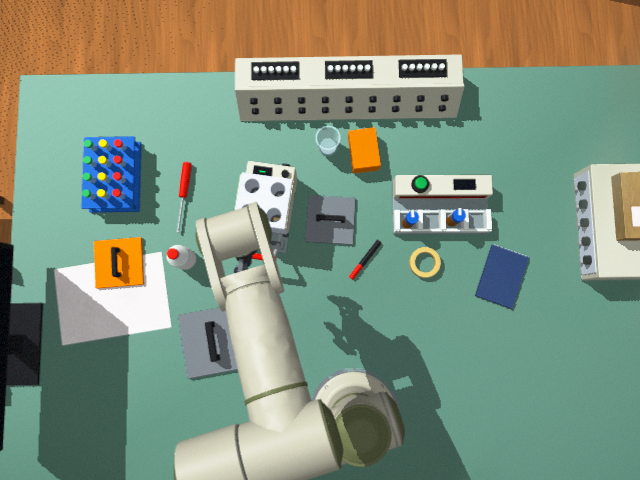

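```bash
python3 -c "
from tubes import *
st();go(545,200,320,1.425)"
```

```text
t 35.2 p [422.9 247.8 251.7] psi 1.431 F [-0.1  0.7 -0.7] w 0.760
row [-0.0302, 0.1277, -0.068, 0.0027, -0.001, 0.0057] n>=3.5 j6~0.50
```

Call:
{"name": "arm_command", "arguments": {"targets": [[-0.03, 0.02, -0.068, 0, 0, 0.006, 60], [-0.03, 0.128, -0.068, 0, 0, 0.006, 60], [-0.03, 0.128, -0.068, 0, 0, 0.006, 60], [-0.03, 0.128, -0.068, 0, 0, 0.006, 60], [-0.03, 0.128, -0.068, 0, 0, 0.006, 60], [-0.03, 0.128, -0.068, 0, 0, 0.006, 60], [-0.03, 0.128, -0.068, 0, 0, 0.006, 60], [-0.03, 0.128, -0.068, 0, 0, 0.006, 60]]}}

```text
time_s: 35.87
tool_pos: [544.0, 200.7, 318.1]
tcp_rot: [[0.145, 0.989, -0.001], [0.989, -0.145, -0.0], [-0.0, -0.001, -1.0]]
ft_force: [0.0, -0.2, 0.1]
grip_width: 0.761
```

```bash
python3 -c "
from tubes import *
c=snap('wrist','w26.png');st()
t=camera('top');cv2.imwrite('pics/t26c.png',cv2.resize(t['color'][150:250,225:365],None,fx=5,fy=5,interpolation=cv2.INTER_CUBIC))
cv2.imwrite('pics/w26c.png',cv2.resize(c['color'][20:420,140:540],None,fx=1.5,fy=1.5,interpolation=cv2.INTER_CUBIC))"
```

```text
t 35.9167 p [544.  200.8 318.5] psi 1.426 F [-0.2 -0.3  0.3] w 0.766
```

View pics/w26c.png

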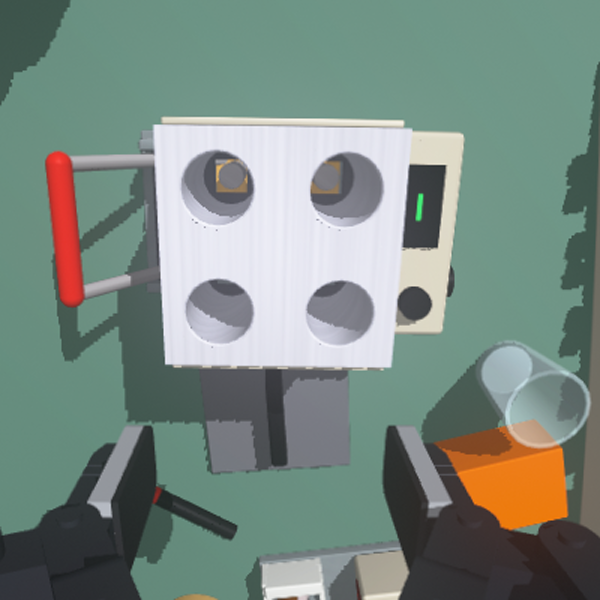

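View pics/t26c.png

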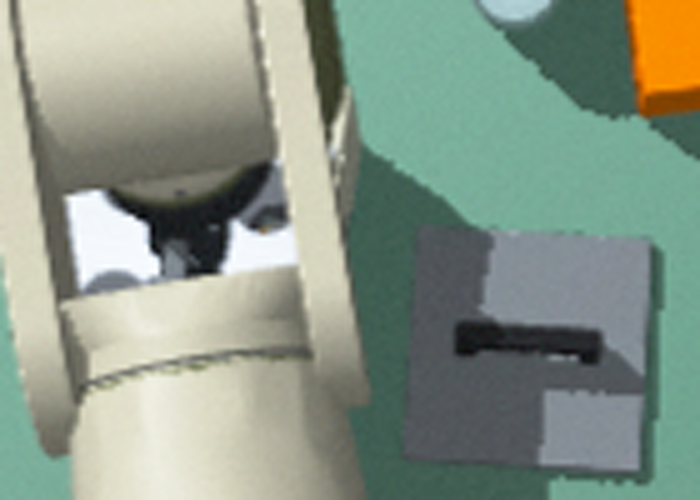

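```bash
python3 -c "
from tubes import *
c=camera('wrist');t=camera('top')
W=lambda p,z:onz(c,(p[0]+.5)/1.5+140-.5,(p[1]+.5)/1.5+20-.5,z)
T=lambda p,z:onz(t,(p[0]+.5)/5+225-.5,(p[1]+.5)/5+150-.5,z)
k=[W(p,173) for p in [(153,126),(411,129),(391,368),(166,363)]];print('block',np.mean(k,0),[np.arctan2(*(k[i]-k[j])[[1,0]]).round(3) for i,j in [(1,0),(2,3),(0,3),(1,2)]])
b=[W(p,173) for p in [(218,188),(347,190),(219,312),(339,313)]];print('bores',b,np.mean(b,0),[np.arctan2(*(b[i]-b[j])[[1,0]]).round(3) for i,j in [(1,0),(3,2),(0,2),(1,3)]])
k=[T(p,12) for p in [(420,228),(650,238),(641,470),(405,458)]];print('cover',np.mean(k,0),[np.arctan2(*(k[i]-k[j])[[1,0]]).round(3) for i,j in [(0,1),(3,2),(0,3),(1,2)]])
h=[T(p,48) for p in [(457,336),(600,343)]];print('handle',np.mean(h,0),np.arctan2(*(h[0]-h[1])[[1,0]]))
h=[W(p,48) for p in [(273,370),(278,464)]];print('handle w',h)
st();go(528,56,280,1.49)
"
```

```text
block [553.4 226.3 173. ] [np.float64(-0.155), np.float64(-0.169), np.float64(1.419), np.float64(1.418)]
bores [array([526.6, 264.8, 173. ]), array([591.8, 254.4, 173. ]), array([515.6, 199.3, 173. ]), array([580.8, 189.2, 173. ])] [553.7 226.9 173. ] [np.float64(-0.159), np.float64(-0.153), np.float64(1.406), np.float64(1.404)]
cover [526.5  54.6  12. ] [np.float64(1.511), np.float64(1.504), np.float64(-0.076), np.float64(-0.061)]
handle [525.3  55.4  48. ] 1.5056249816425364
handle w [array([533.2, 107.4,  48. ]), array([524.9,  18.6,  48. ])]
t 36.0667 p [544.3 200.7 318.9] psi 1.426 F [-0.1  0.3  0.4] w 0.768
row [-0.1455, 0.0048, 0.0389, 0.0002, -0.0, -0.0644] n>=3.6 j6~0.19
```

Call:
{"name": "arm_command", "arguments": {"targets": [[-0.146, 0.005, 0.039, 0, 0, -0.08, 60], [-0.146, 0.005, 0.039, 0, 0, -0.08, 60], [-0.146, 0.005, 0.039, 0, 0, -0.08, 60], [-0.146, 0.005, 0.039, 0, 0, -0.08, 60], [-0.146, 0.005, 0.039, 0, 0, -0.08, 60], [-0.146, 0.005, 0.039, 0, 0, -0.08, 60], [-0.146, 0.005, 0.039, 0, 0, -0.08, 60]]}}

```text
time_s: 36.65
tool_pos: [528.7, 55.8, 280.2]
tcp_rot: [[0.065, 0.998, 0.001], [0.998, -0.065, 0.0], [0.0, 0.001, -1.0]]
ft_force: [-0.2, 1.3, -0.1]
grip_width: 0.766
```

```bash
python3 -c "
from tubes import *
c=snap('wrist','w27.png');st();go(527,55.5,22.5,1.505)"
```

```text
t 36.7 p [528.7  56.2 280.2] psi 1.506 F [-0.7  0.2 -0.5] w 0.764
row [-0.0008, -0.0019, 0.2577, 0.0009, -0.0002, 0.0011] n>=6.2 j6~0.17
```

View pics/w27.png

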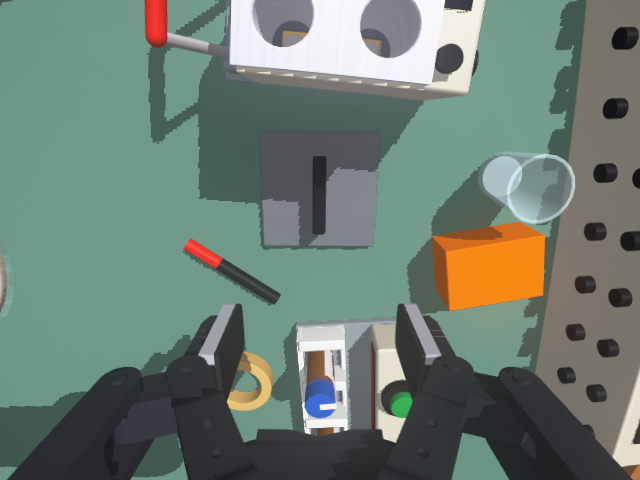

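```bash
python3 -c "
from tubes import *
c=camera('wrist')
a=onz(c,320,156,48);b=onz(c,319,234,48);print(a,b,(a+b)/2,np.arctan2(*(a-b)[[1,0]]))
k=[onz(c,*p,12) for p in [(260,132),(379,132),(374,245),(264,247)]];print(np.mean(k,0));st()"
```

```text
[532.2  99.3  48. ] [525.8  16.9  48. ] [529.   58.1  48. ] 1.4941666806761347
[528.6  55.6  12. ]
t 36.75 p [528.7  56.3 280.1] psi 1.506 F [-0.6  0.2  0.5] w 0.767
```

Call:
{"name": "arm_command", "arguments": {"targets": [[0, -0.001, 0.04, 0, 0, 0, 60], [0, -0.001, 0.08, 0, 0, 0, 60], [0, -0.001, 0.12, 0, 0, 0, 60], [0, -0.001, 0.16, 0, 0, 0, 60], [0, -0.001, 0.19, 0, 0, 0, 60], [0, -0.001, 0.19, 0, 0, 0, 60], [0, -0.001, 0.19, 0, 0, 0, 60]]}}

```text
time_s: 37.33
tool_pos: [527.6, 56.0, 89.8]
tcp_rot: [[0.065, 0.998, -0.001], [0.998, -0.065, 0.0], [0.0, -0.001, -1.0]]
ft_force: [0.5, 0.2, 2.0]
grip_width: 0.765
```

```bash
python3 -c "
from tubes import *
c=snap('wrist','w28.png');st();go(527.5,55.5,22.5,1.505)"
```

```text
t 37.3833 p [528.7  55.7  91.4] psi 1.506 F [-0.5  0.1  0.3] w 0.767
row [-0.0003, -0.0013, 0.0689, 0.0022, 0.0001, 0.001] n>=1.7 j6~0.17
```

View pics/w28.png

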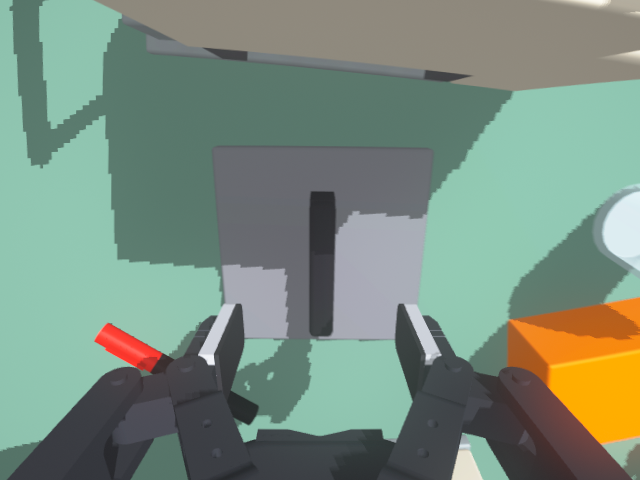

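Call:
{"name": "arm_command", "arguments": {"targets": [[0.001, -0.001, 0.03, 0, 0, 0, 60], [0.001, -0.001, 0.055, 0, 0, 0, 60], [0.001, -0.001, 0.068, 0, 0, 0, 60], [0.001, -0.001, 0.068, 0, 0, 0, 60], [0.001, -0.001, 0.068, 0, 0, 0, 150], [0.001, -0.001, 0.068, 0, 0, 0, 255], [0.001, -0.001, 0.068, 0, 0, 0, 255], [0.001, -0.001, 0.068, 0, 0, 0, 255]], "grip_force": 50}}

```text
time_s: 38.05
tool_pos: [527.5, 56.2, 23.1]
tcp_rot: [[0.066, 0.998, 0.002], [0.998, -0.066, -0.0], [-0.0, 0.002, -1.0]]
ft_force: [0.0, -0.1, -0.5]
grip_width: 0.195
```

Call:
{"name": "arm_command", "arguments": {"targets": [[0, 0, 0, 0, 0, 0, 255], [0, 0, 0, 0, 0, 0, 255], [0, 0, 0, 0, 0, 0, 255], [0, 0, -0.03, 0, 0, 0, 255], [0, 0, -0.06, 0, 0, 0, 255], [0, 0, -0.06, 0, 0, 0, 255]]}}

```text
time_s: 38.55
tool_pos: [529.3, 56.1, 86.9]
tcp_rot: [[0.066, 0.998, 0.009], [0.998, -0.066, -0.001], [-0.0, 0.009, -1.0]]
ft_force: [1.0, -0.2, -1.8]
grip_width: 0.154
```

```bash
python3 -c "
from tubes import *
c=snap('wrist','w29.png');st()"
```

```text
t 38.6 p [528.2  56.2  84.3] psi 1.505 F [-0.3  1.  -3.3] w 0.151
```

View pics/w29.png

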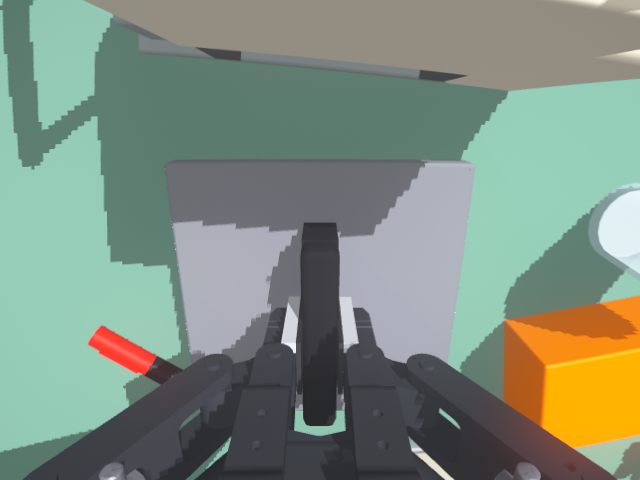

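Call:
{"name": "arm_command", "arguments": {"targets": [[0, 0, -0.04, 0, 0, 0, 255], [0, 0, -0.08, 0, 0, 0, 255], [0, 0, -0.12, 0, 0, 0, 255], [0, 0, -0.16, 0, 0, 0, 255], [0, 0, -0.18, 0, 0, 0, 255], [0, 0, -0.18, 0, 0, 0, 255]]}}

```text
time_s: 39.1
tool_pos: [527.9, 56.2, 265.2]
tcp_rot: [[0.066, 0.998, 0.007], [0.998, -0.066, -0.001], [-0.0, 0.007, -1.0]]
ft_force: [0.5, 0.4, -3.3]
grip_width: 0.148
```

```bash
python3 -c "
from tubes import *
st();go(553,227,263,1.419)"
```

```text
t 39.1 p [527.9  56.2 265.2] psi 1.505 F [ 0.5  0.4 -3.3] w 0.148
row [0.1721, 0.0138, 0.0022, 0.0067, 0.0001, 0.086] n>=4.1 j6~0.54
```

Call:
{"name": "arm_command", "arguments": {"targets": [[0.03, 0.002, 0, 0, 0, 0.02, 255], [0.06, 0.005, 0, 0, 0, 0.04, 255], [0.09, 0.007, 0, 0, 0, 0.06, 255], [0.12, 0.01, 0, 0, 0, 0.07, 255], [0.15, 0.012, 0, 0, 0, 0.086, 255], [0.172, 0.014, 0, 0, 0, 0.086, 255], [0.172, 0.014, 0, 0, 0, 0.086, 255], [0.172, 0.014, 0, 0, 0, 0.086, 255]]}}

```text
time_s: 39.77
tool_pos: [551.3, 227.7, 258.5]
tcp_rot: [[0.15, 0.989, -0.005], [0.989, -0.15, -0.001], [-0.002, -0.004, -1.0]]
ft_force: [0.6, -0.5, -3.1]
grip_width: 0.151
```

```bash
python3 -c "
from tubes import *
st();go(553,227,205,1.419)"
```

```text
t 39.7667 p [551.3 227.7 258.5] psi 1.421 F [ 0.6 -0.5 -3.1] w 0.151
row [-0.0003, 0.002, 0.0535, -0.0045, 0.0018, 0.0017] n>=1.3 j6~0.54
```

Call:
{"name": "arm_command", "arguments": {"targets": [[0, 0.001, 0, 0, 0, 0.002, 255], [0, 0.001, 0.02, 0, 0, 0.002, 255], [0, 0.001, 0.04, 0, 0, 0.002, 255], [0, 0.001, 0.05, 0, 0, 0.002, 255], [0, 0.001, 0.05, 0, 0, 0.002, 255], [0, 0.001, 0.05, 0, 0, 0.002, 255]]}}

```text
time_s: 40.27
tool_pos: [553.1, 226.2, 211.7]
tcp_rot: [[0.154, 0.988, -0.001], [0.988, -0.154, -0.0], [-0.0, -0.001, -1.0]]
ft_force: [0.6, -0.1, -2.8]
grip_width: 0.153
```

```bash
python3 -c "
from tubes import *
c=snap('wrist','w30.png');st();go(553,227,196,1.419)"
```

```text
t 40.3167 p [553.4 226.5 212.6] psi 1.416 F [-0.1 -0.1 -2.9] w 0.153
row [0.0004, -0.0005, 0.0166, 0.0011, -0.0004, -0.0027] n>=0.4 j6~0.54
```

View pics/w30.png

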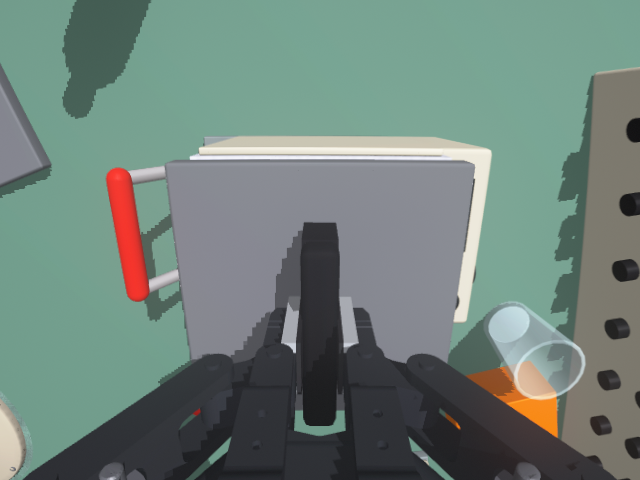

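Call:
{"name": "arm_command", "arguments": {"targets": [[0, 0, 0.005, 0, 0, 0, 255], [0, 0, 0.01, 0, 0, 0, 255], [0, 0, 0.013, 0, 0, 0, 255], [0, 0, 0.015, 0, 0, 0, 255], [0, 0, 0.016, 0, 0, 0, 255], [0, 0, 0.016, 0, 0, 0, 255]]}}

```text
time_s: 40.82
tool_pos: [553.0, 226.8, 196.2]
tcp_rot: [[0.153, 0.988, 0.0], [0.988, -0.153, -0.0], [0.0, 0.0, -1.0]]
ft_force: [-3.4, -0.7, 1.2]
grip_width: 0.149
```

Call:
{"name": "arm_command", "arguments": {"targets": [[0, 0, 0.001, 0, 0, 0, 255], [0, 0, 0.0015, 0, 0, 0, 255], [0, 0, 0.0015, 0, 0, 0, 255]]}}

```text
time_s: 41.07
tool_pos: [553.0, 226.9, 196.2]
tcp_rot: [[0.153, 0.988, 0.002], [0.988, -0.153, 0.0], [0.0, 0.002, -1.0]]
ft_force: [-7.8, -2.0, 11.1]
grip_width: 0.156
```

Seated. Release and rise, then move aside for the final look.

Call:
{"name": "arm_command", "arguments": {"targets": [[0, 0, 0, 0, 0, 0, 150], [0, 0, 0, 0, 0, 0, 60], [0, 0, 0, 0, 0, 0, 60], [0, 0, -0.02, 0, 0, 0, 60], [0, 0, -0.05, 0, 0, 0, 60], [0, 0, -0.09, 0, 0, 0, 60], [0, 0, -0.12, 0, 0, 0, 60], [0, 0, -0.12, 0, 0, 0, 60]]}}

```text
time_s: 41.73
tool_pos: [554.4, 227.1, 320.9]
tcp_rot: [[0.153, 0.988, 0.011], [0.988, -0.153, 0.002], [0.004, 0.011, -1.0]]
ft_force: [0.1, 0.3, -0.1]
grip_width: 0.765
```

```bash
python3 -c "
from tubes import *
c=snap('wrist','w31.png');st();go(400,-30,320,1.4)"
```

```text
t 41.7833 p [553.9 227.  317.3] psi 1.417 F [ 0.7 -0.7 -1.2] w 0.762
row [-0.2776, -0.1127, -0.004, 0.0062, -0.0023, 0.017] n>=7.2 j6~0.10
```

View pics/w31.png

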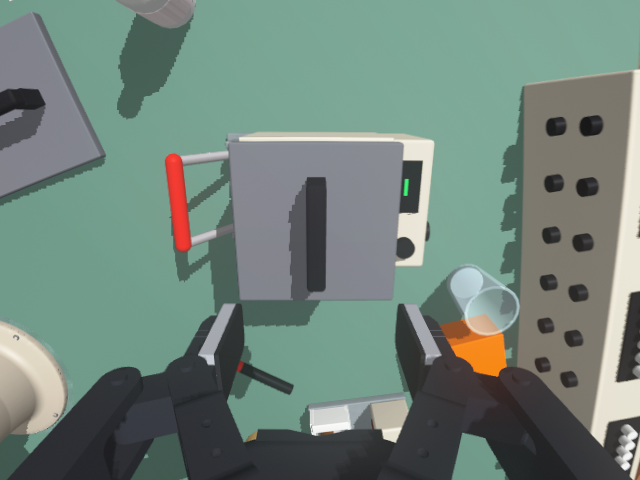

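Call:
{"name": "arm_command", "arguments": {"targets": [[-0.278, -0.113, 0, 0, 0, 0, 60], [-0.278, -0.113, 0, 0, 0, 0, 60], [-0.278, -0.113, 0, 0, 0, 0, 60], [-0.278, -0.113, 0, 0, 0, 0, 60], [-0.278, -0.113, 0, 0, 0, 0, 60], [-0.278, -0.113, 0, 0, 0, 0, 60], [-0.278, -0.113, 0, 0, 0, 0, 60], [-0.278, -0.113, 0, 0, 0, 0, 60]]}}

```text
time_s: 42.45
tool_pos: [396.4, -33.8, 313.3]
tcp_rot: [[0.157, 0.988, -0.002], [0.988, -0.157, -0.001], [-0.001, -0.002, -1.0]]
ft_force: [-0.3, 0.6, 0.8]
grip_width: 0.761
```

Call:
{"name": "arm_command", "arguments": {"targets": [[0, 0, 0, 0, 0, 0, 60], [0, 0, 0, 0, 0, 0, 60], [0, 0, 0, 0, 0, 0, 60], [0, 0, 0, 0, 0, 0, 60]]}}

```text
time_s: 42.78
tool_pos: [399.2, -29.6, 313.8]
tcp_rot: [[0.151, 0.988, -0.001], [0.988, -0.151, 0.0], [0.0, -0.001, -1.0]]
ft_force: [0.6, 0.4, 0.2]
grip_width: 0.764
```

```bash
python3 -c "
from tubes import *
st();t=snap('top','t32.png');s=snap('scene','s32.png')
a=t['color'][140:290,220:320];b=t['color'][160:250,385:505]
cv2.imwrite('pics/c32.png',np.hstack([cv2.resize(a,(360,540),interpolation=cv2.INTER_CUBIC),cv2.copyMakeBorder(cv2.resize(b,(440,330),interpolation=cv2.INTER_CUBIC),0,210,0,0,0)]))"
```

```text
t 42.7833 p [399.2 -29.6 313.8] psi 1.419 F [0.6 0.4 0.2] w 0.764
```

View pics/c32.png

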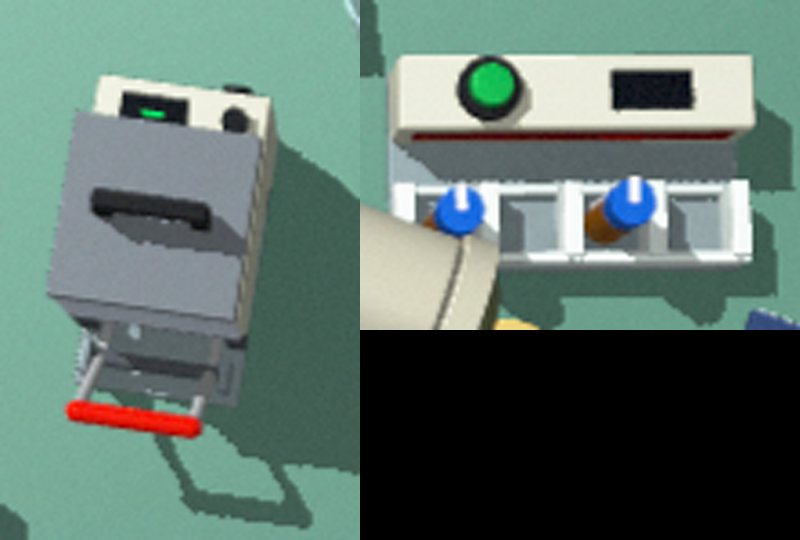

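View pics/s32.png

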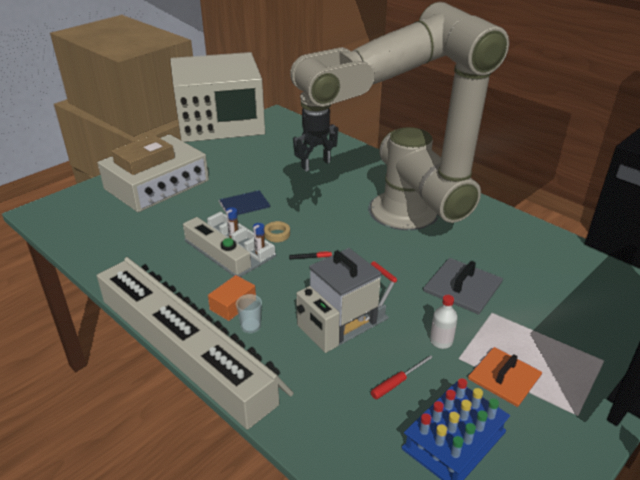

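```bash
python3 -c "
from tubes import *
t=camera('top')
f=lambda p,z:onz(t,(p[0]+.5)/3.6+220-.5,(p[1]+.5)/3.6+140-.5,z)
k=[f(p,185) for p in [(78,110),(260,134),(240,310),(50,294)]];print(np.mean(k,0),[np.arctan2(*(k[i]-k[j])[[1,0]]).round(3) for i,j in [(0,1),(3,2)]])
print(hand_in())"
```

```text
[553.4 224.  185. ] [np.float64(1.421), np.float64(1.47)]
the job is handed in; nothing more can be done
None
```

The job is handed in at about 43 s of robot time. No verdict was reported, so what follows rests on my own checks.

**What I did:**
- I took the smaller grey cover off the block and laid it on the free desk.
- I pushed the ejector lever down to its stop, which raised the two tubes that were present.
- I stood both tubes in the station, in the pockets at y = +93 and -31 mm, with their labels turned to the window.
- I pressed the green button with the fingers at about 30 N; a picture showed it sunk.
- I lifted the lever back until it met its upper stop.
- The cover had been knocked about 40 mm aside on the desk. I found it again and laid it back on the block.

**What the last checks showed:**
- **Tubes:** both stand upright, and their seal strips run parallel to the pocket dividers, towards the window.
- **Lever and button:** the lever bar is back at its starting place, and the button looks to be out again.
- **Cover:** it lies on the block within about 3 mm of the centre I measured for the block. Its yaw was 0.00 rad off by one edge and about 0.05 rad by the other, so those two readings disagree slightly, but both are within the limit.
- **Other things on the desk:** none of them looked moved in the last picture. I compared this by eye only.
- **Arm:** the gripper is clear of everything.

**Disagreements along the way:** my readings of the second tube's label angle before placing it ranged from -2.60 to -2.79 rad, and I used about -2.70.

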